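# Put the stamp away in the box with the folding lid stay

## Robot

A 6-joint arm with a two-finger parallel gripper is mounted at the origin on a cart in front of the work surface, level with it; the furniture and walls round the work are solid. World frame = base frame: x ahead of the robot, y to its left, z up, the work surface at z = 0. Lengths are in m, angles in rad, forces in N, time in s.
With the tool pointing down it reaches from about 0.3 to 0.875 m from the base axis. Payload 6.4 kg.
Tool frame: the origin (TCP) lies at the very end of the fingers, on their centre line; the grasp point (between the pads) lies ctrl.grip_point_offset behind it (ctrl.grip_point_offset is the distance from the TCP to the grasp point, in m); z points along the fingers, x is the direction in which the jaws open and shut, and the axes are right-handed (so a half turn about z gives the same grasp; the last joint's range is limited). The gripper opens to 85 mm and grips with 20 to 120 N. Pads are 22 mm wide; open, the fingers measure 114 mm over their backs; the gripper's body (76 mm by 85 mm) begins 54 mm behind the grasp point. The pads swing forward as they close: fully open they stand 13 mm farther back than shut.
Start: joints at [-1.333, 0.181, 1.607, -0, 1.354, -0.206], TCP at [0.247, -0.519, 0.231] pointing down, gripper open.
Joint ranges: [-2.99, 2.99], [-0.89, 2.07], [0.3, 2.58], [-1.14, 4.28], [0, 2.63], [-3.12, 3.12]. Speed limits (rad/s): [2.57, 2.57, 3.01, 3.14, 3.14, 3.14].

## Interface

Orientations are given as a unit quaternion [w, x, y, z].
In Python, from bench import get_obs, viewer, workorder, ctrl gives the robot as it stands. The module is installed in compiled form; this text tells all that it offers.
- The arm moves only by the tool move_arm, never from a script. Its argument "increments" is a list of rows, each an object of numbers: "tx", "ty", "tz": the shift along the tool's x, y, z in m; "turn": the turn about the tool's z in degrees. A call has 1 to 20 rows; each row is the pose to reach, as a shift and turn from the pose commanded when the call began, along the tool's axes at that moment; what a row does not reach only later rows make up. A row lasts 1/12 s, in which the tool goes at most 41.7 mm and 7.16 degrees, less where a joint would pass 70% of its speed; a pose out of reach is approached as far as the arm can. A call with a gripper value outside its range is refused whole. "gripper" is the opening, from 0 (shut) to 1 (fully open), set as the call begins (left out, the last holds). The fingers move at their own pace and stop on an object; the grip force is fixed at half the most. Time passes only in rows, so rows that repeat a pose let the fingers close. It gives the time, the measured TCP pose, the force and the opening at its end, in the units of the state.
- get_obs(): the state, without advancing time (a new reading comes with each control period).
- viewer.camera(name): name is "scene" or "top"; returns (picture, depth): 480x640x3 uint8, red, green, blue; 480x640 float32, m along the optical axis (not along the pixel's ray), 0 where there is no reading.
- viewer.get_calibration(name): a dict with "intrinsics" (3x3 intrinsics, pixels), "origin" and "attitude" of the camera in the world. Camera axes: x right, y up, looking along -z (the intrinsics and any distortion apply to the point x, -y, -z); pixel columns grow to the right and rows downward; lengths in m; the calibration is good to about 2 mm. A picture is of the moment at which its call begins. get_calibration takes no time and is no camera call.
- workorder.hand_in(): hands the job in, once; it reports no verdict.
The state is a dict: "time_s": time; "q": joint angles; "dq": joint speeds; "joint_efforts": joint torques, N m; "eef_pos": TCP position; "eef_rot": TCP orientation; "wrist_force": force on the tool from outside, world axes, zero at the start; "torque": the same for the moment, N m; "opening": opening from 0.0 (shut) to 1.0 (fully open).
Only numpy, scipy, OpenCV 4.12 (cv2) and the standard library are available. Lean on these libraries where they do the work, as an engineer would, in place of code of your own. Each camera call takes 0.05 s, during which the arm holds its last target.

## Task

Lift the grey lid of the blue box by its black front pull until you feel the folding stay on its right side go past straight and lock, so that the lid stands up by itself, then put the rubber stamp inside. To close, pull the red handle on the stay's knee up and forward, which lifts the lid slightly and takes the knee out of its lock, and fold the knee on forward so that the lid is lowered gently shut rather than dropped. Feel for the stay's stops and never strain it, and leave the correction bottle and the glue stick alone.

Things in the scene. Friction and masses are not known exactly. Their poses are not given: they have to be found in the camera images.
- stamp_box: Blue steel box, fixed to the desk, 200 (x) x 180 (y) x 100 mm high without its lid; walls and floor 4 mm. Origin: centre of its underside; its x axis points to the rear (away from the robot), y to its left, z up. The lid's hinge line runs along the box's y axis along the rear rim, at x = +100, z = +100 mm in this frame. The folding stay is on the right (-y) side.
- pull_mid (a point): Centre of the black round bar (16 mm diameter, 36 mm long, along the box's y) on a stem in front of the lid, to be pinched by its two ends and free to turn between the fingers. It is carried by the lid: 235 mm from the hinge line towards the front and 12 mm above it when the lid is shut. Its bar stands 30 mm clear of the lid's front edge.
- lid (a joint): Lid hinge, rad: 0 shut, grows as it rises. The grey lid (about 0.7 kg, 24 mm high) falls shut unless the stay holds it. The stay comes straight and stops it somewhere from 1.15 to 1.45 rad (it is bolted on farther forward or back each time); there, the knee snaps past straight by itself, and when let down the lid rests about 0.045 rad lower, locked.
- knee (a joint): Knee of the stay, rad: 0 folded with the lid shut, 2.36 straight, 2.71 locked against its stop past straight (a very light spring and its weight urge it that way). Locked at 2.5 and above.
- knob_mid (a point): Middle of the red round handle on the stay's knee, right of the box: 12 mm diameter, 50 mm long, along the box's y, 54 mm clear of the lower link; can be caged or pinched from above, fingers fore and aft of it. Forward and about 83 mm above the desk with the lid shut; up and to the rear when locked. It moves on a circle of 90 mm radius about the foot pivot.
- foot (a joint): Give of the stay's sprung foot, m: 0 unloaded, plus is pulled up, minus pressed down; 15 N per mm of vertical load in the stay, so about 6 N of lift at the front pull once the stay is straight gives about 1.5 mm, which is the most it may bear. Too small to be read well among the noise: use the felt force.
- stamp_mid (a point): Rubber stamp, loose, standing upright on the desk to the right: base 30 x 52 x 17 mm, turned wooden handle 26 mm in diameter, 68 mm high in all, about 60 g. This point is at its centre, 34 mm above its underside; z up along the handle, x across its narrow base.
- bottle: White and green correction bottle, 30 mm in diameter, 74 mm high, origin at its underside; a bystander, loose.
- glue: Yellow glue stick, 26 mm in diameter, 93 mm high, standing, origin at its underside; a bystander, loose.
- lower_link: Lower link of the stay, 90 mm, carrying the red handle. Origin on the foot pivot, 50 mm above the desk and 2 to 14 mm behind the box's middle. Pulling the locked handle forward (box -x) and up takes the knee over its dead centre with a few newtons; after that the lid's weight pushes the handle on forward and down.

How it is judged:
By the outcome, as a careful person would: the job done as asked, in the order asked, and still so for the second after the job is handed in, with the robot touching nothing.
It also fails if it takes over 72 s, if anything falls off the work surface, if the arm or the gripper's body presses on something with over 40 N, if the wrist force passes 120 N, or if a joint passes its speed limit or range.

## Working session

There is one attempt and no reset: what is moved stays moved. The work goes in short steps, Python scripts to look and compute and a tool call to move; the robot and the scene stay as the last step left them, time stands still between calls to the robot, and variables do not carry over. Pictures are saved under pics/ and viewed, and the job is handed in when it is done.

Besides the shell and the picture viewer there is one more tool, called after ">>>" as a command line: name --argument value ..., lists and objects as JSON in quotes. move_arm: Moves the arm, as the interface text tells. Its arguments: {"type":"object","properties":{"increments":{"type":"array"},"gripper":{"type":"number"}},"required":["increments"]}

```bash
mkdir -p pics; ls; cat > h.py <<'E'
import numpy as np, cv2
from bench import get_obs, viewer, workorder, ctrl
def cam(n,f=None):
    p,d=viewer.camera(n)
    if f: cv2.imwrite('pics/'+f,cv2.cvtColor(p,cv2.COLOR_RGB2BGR))
    return p,d
def cal(n):
    c=viewer.get_calibration(n); return np.array(c['intrinsics']),np.array(c['origin']),c['attitude'],c
E
python3 - <<'E'
from h import *
print(get_obs(), ctrl.grip_point_offset)
for n in('scene','top'):
    print(viewer.get_calibration(n)); p,d=cam(n,n+'0.png'); np.savez(n+'0.npz',p=p,d=d)
E
```

```text
pics
{'time_s': 0.0, 'q': array([-1.33332375e+00,  1.81596935e-01,  1.60797503e+00, -1.60361983e-05,
        1.35379658e+00, -2.06286692e-01]), 'dq': array([ 0.00097253, -0.00140428, -0.00070212, -0.00186862,  0.00044828,
       -0.00143306]), 'joint_efforts': array([-7.55452379e-05, -4.44876480e+01, -3.51334333e+01, -2.39293540e-04,
        9.40700993e-03,  4.19081277e-05]), 'eef_pos': array([ 0.24675736, -0.5187625 ,  0.23036866]), 'eef_rot': array([-6.12383751e-04,  8.45381470e-01, -5.34162318e-01, -6.43033538e-04]), 'wrist_force': array([-0.92118169, -0.43717212, -0.0762923 ]), 'torque': array([-0.01623085,  0.07439943,  0.02244596]), 'opening': 0.9977872137119834} 0.0187
{'intrinsics': array([[601.8361476 ,   0.        , 334.19261257],
       [  0.        , 601.8361476 , 240.10964772],
       [  0.        ,   0.        ,   1.        ]]), 'origin': array([0.19192621, 0.79616275, 1.06233967]), 'attitude': array([-0.2057604 , -0.08011561,  0.34976919,  0.91044257])}
{'intrinsics': array([[496.02144461,   0.        , 329.46136477],
       [  0.        , 496.02144461, 246.26786754],
       [  0.        ,   0.        ,   1.        ]]), 'origin': array([0.47289218, 0.0455118 , 1.23334131]), 'attitude': array([ 0.71617419,  0.02574696, -0.02533392, -0.69698624])}
```

View pics/scene0.png

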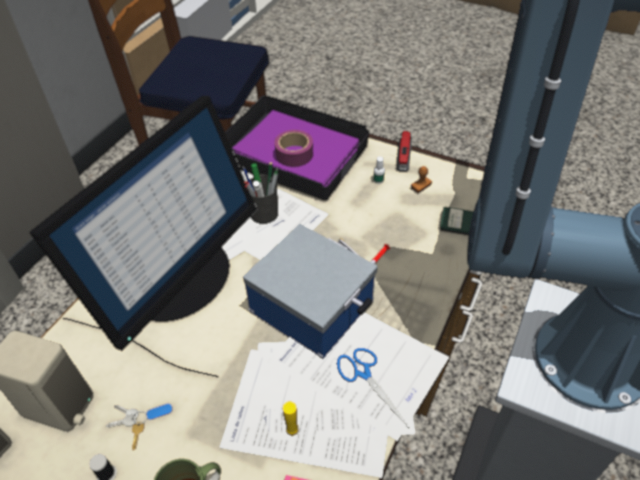

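View pics/top0.png

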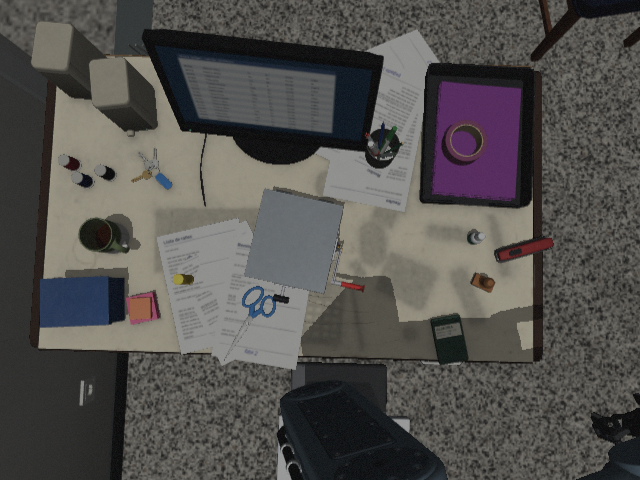

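The box is at about (295,240) in the top view, with its pull at (281,298). The red knob is at (352,287), the stamp at (483,282), the bottle at (476,237) and the glue stick at (182,279). Next I'll turn these into world positions.

```bash
cat >> h.py <<'E'
from scipy.spatial.transform import Rotation as R
def w2(n,u,v,d):
    K,o,a,c=cal(n); M=R.from_quat(a,scalar_first=True).as_matrix()
    u=np.asarray(u,float);v=np.asarray(v,float);d=np.asarray(d,float)
    P=np.stack([(u-K[0,2])/K[0,0]*d,-(v-K[1,2])/K[1,1]*d,-d],-1)
    return P@M.T+o
def ray(n,u,v):
    return cal(n)[1], w2(n,u,v,1.0)-cal(n)[1]
def onz(n,u,v,z):
    o,r=ray(n,u,v); return o+r*(z-o[2])/r[2]
def tri(uv1,uv2):
    o1,r1=ray('top',*uv1);o2,r2=ray('scene',*uv2)
    A=np.stack([r1,-r2],1);s=np.linalg.lstsq(A,o2-o1,rcond=None)[0]
    p1=o1+s[0]*r1;p2=o2+s[1]*r2
    return (p1+p2)/2,np.linalg.norm(p1-p2)
def cloud(n,p,d):
    v,u=np.mgrid[:480,:640]; X=w2(n,u,v,d); X[d<=0]=np.nan; return X
def proj(n,X):
    K,o,a,c=cal(n); M=R.from_quat(a,scalar_first=True).as_matrix()
    q=(np.asarray(X)-o)@M; return np.stack([K[0,0]*q[...,0]/-q[...,2]+K[0,2],K[1,1]*-q[...,1]/-q[...,2]+K[1,2]],-1)
def comps(m,n=6,minA=8):
    N,L,S,C=cv2.connectedComponentsWithStats(m.astype(np.uint8))
    for i in sorted(range(1,N),key=lambda i:-S[i,4])[:n]:
        if S[i,4]>=minA: yield L==i,S[i],C[i]
E
python3 - <<'E'
from h import *
for n in('top','scene'):
    z=np.load(n+'0.npz');p,d=z['p'],z['d'];X=cloud(n,p,d);hsv=cv2.cvtColor(p,cv2.COLOR_RGB2HSV)
    print(n,proj(n,X[300,300]))
    reach=(X[...,0]>.3)&(X[...,0]<.9)&(abs(X[...,1])<.55)
    H,S,V=hsv[...,0],hsv[...,1],hsv[...,2]
    lid=reach&(X[...,2]>.11)&(X[...,2]<.14)
    for m,s,c in comps(lid,2):
        q=X[m]; print('lid',s,c,np.median(q,0)); 
        r=cv2.minAreaRect((q[:,:2]*1000).astype(np.float32)); print(r,cv2.boxPoints(r).round())
    masks={'red':((H<6)|(H>174))&(S>170)&(V>90),'orange':(H>6)&(H<18)&(S>120)&(V>70),'yellow':(H>22)&(H<32)&(S>180)}
    for k,mm in masks.items():
        for m,s,c in comps(mm&reach,5,10):
            q=X[m];print(k,s,c.round(1),np.nanmedian(q,0).round(4),np.nanmin(q,0).round(3),np.nanmax(q,0).round(3))
    up=reach&(X[...,2]>.01)
    for m,s,c in comps(up,14,10):
        q=X[m];print('up',s,c.round(1),np.nanmedian(q,0).round(4),np.nanmin(q,0).round(3),np.nanmax(q,0).round(3))
p=cv2.imread('pics/top0.png');cv2.imwrite('pics/top0z.png',cv2.resize(p[170:320,230:390],(800,750)[0:2] and (640,600),interpolation=2))
cv2.imwrite('pics/top0s.png',cv2.resize(p[210:310,450:560],(660,600),interpolation=2))
p=cv2.imread('pics/scene0.png');cv2.imwrite('pics/sc0z.png',cv2.resize(p[215:365,235:395],(640,600),interpolation=2))
E
```

```text
top [300. 300.]
lid [ 244  189  100  115 7608] [293.70202419 242.28877497] [0.55959587 0.12918202 0.12470185]
((542.7813110351562, 122.82251739501953), (202.9983673095703, 242.98350524902344), 79.01362609863281) [[404.  46.]
 [643.   0.]
 [681. 199.]
 [443. 246.]]
lid [ 172  108  203   42 1630] [274.68282209 123.34785276] [0.8316573  0.17871498 0.12542592]
((829.8198852539062, 180.4330596923828), (465.9042053222656, 37.842689514160156), 81.864501953125) [[778. -47.]
 [816. -53.]
 [882. 408.]
 [844. 414.]]
red [341 282  21   7  74] [350.8 285.4] [ 0.4672 -0.0047  0.09  ] [ 0.461 -0.028  0.082] [0.474 0.018 0.096]
orange [130 298  21  21 427] [140. 308.] [0.3985 0.5005 0.0298] [0.374 0.474 0.023] [0.423 0.526 0.037]
orange [472 274  23  18 153] [483.1 283.1] [ 0.4806 -0.3249  0.0206] [ 0.462 -0.351  0.012] [ 0.503 -0.303  0.072]
up [  150    48   254   121 19952] [281.   98.8] [0.858  0.1549 0.2114] [ 0.757 -0.112  0.01 ] [0.9   0.414 0.348]
up [ 244  189  121  115 7943] [295.3 243.3] [0.5571 0.1263 0.1246] [ 0.418 -0.035  0.01 ] [0.682 0.252 0.133]
up [ 430  111   91   90 7115] [475.5
[... 2925 characters left out ...]
] [0.5444 0.5405 0.0821] [0.53  0.524 0.023] [0.583 0.55  0.102]
up [411 166  22  26 279] [421.9 179.1] [ 0.4819 -0.3234  0.0214] [ 0.46 -0.36  0.01] [ 0.506 -0.299  0.071]
up [373 157  12  25 221] [379.1 170.1] [ 0.5896 -0.2998  0.0391] [ 0.577 -0.318  0.01 ] [ 0.606 -0.289  0.077]
up [285 475  22   5  59] [292.7 477.8] [0.4265 0.4767 0.0193] [0.405 0.468 0.015] [0.439 0.484 0.029]
up [513   0  10  40  50] [517.8  17.3] [ 0.3017 -0.0195  0.6524] [ 0.3   -0.029  0.621] [ 0.304 -0.013  0.677]
up [205 270   9   6  15] [209.3 273.1] [0.8119 0.1525 0.011 ] [0.805 0.141 0.01 ] [0.82  0.159 0.015]
up [186 294   5   7  10] [188.  297.4] [0.8154 0.2284 0.0108] [0.809 0.221 0.01 ] [0.824 0.235 0.013]
```

View pics/top0z.png

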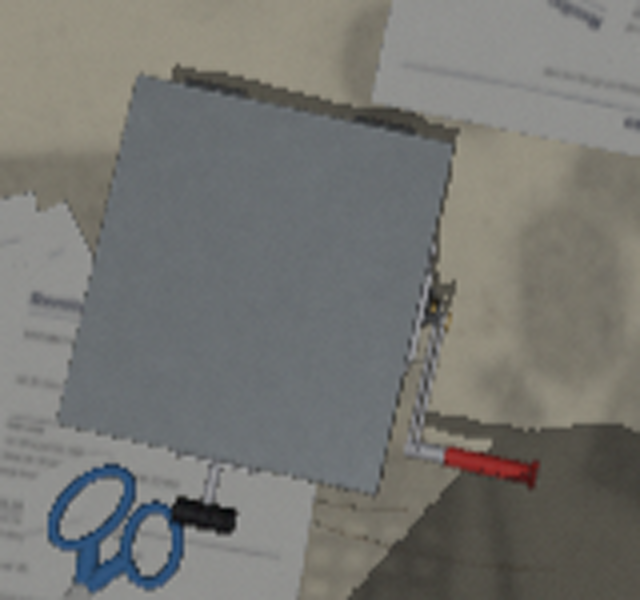

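View pics/sc0z.png

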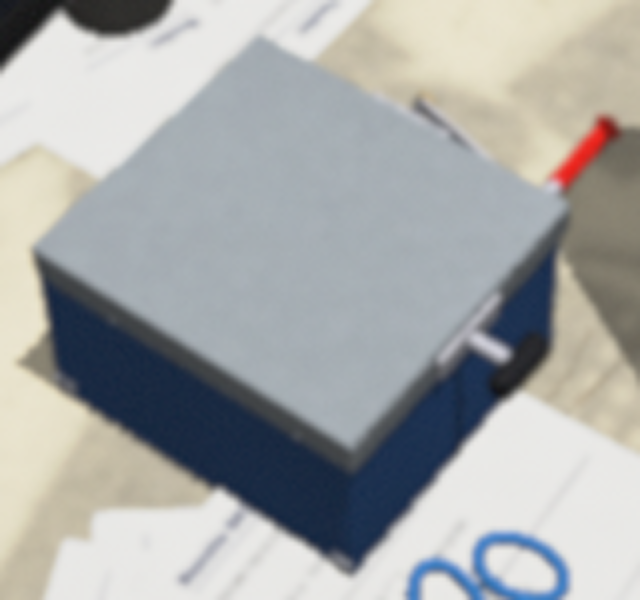

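View pics/top0s.png

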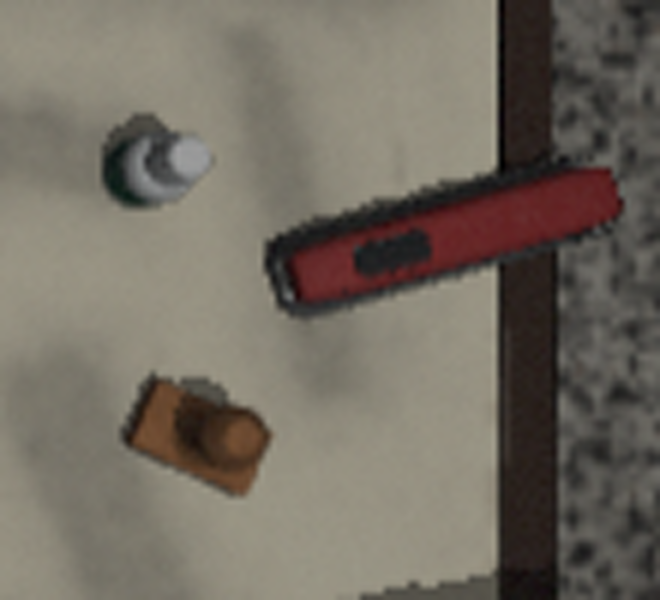

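The top zoom shows lid corners near (135,75), (455,148), (375,492) and (60,422), the bar at (204,515) and the red handle at (490,467). In the scene zoom the bar is at (520,362).

```bash
python3 - <<'E'
from h import *
z=np.load('top0.npz');p,d=z['p'],z['d'];X=cloud('top',p,d)
for n in('top','scene'):
    z=np.load(n+'0.npz');p,d=z['p'],z['d'];X=cloud(n,p,d)
    m=(abs(X[...,2]-.1245)<.004)&(X[...,0]<.72)&(X[...,0]>.38)&(X[...,1]>-.05)&(X[...,1]<.3)
    m=cv2.morphologyEx(m.astype(np.uint8),cv2.MORPH_OPEN,np.ones((7,7)))
    m=list(comps(m,1))[0][0]
    print(n,'z',X[m][:,2].mean())
    c=cv2.findContours(m.astype(np.uint8),0,1)[0][0]
    ap=cv2.approxPolyDP(c,8,True)[:,0]
    W=onz(n,0,0,.124) ; W=np.array([onz(n,u,v,.124) for u,v in c[:,0]])
    r=cv2.minAreaRect((W[:,:2]*1000).astype(np.float32));print(r,cv2.boxPoints(r).round(1).tolist())
    print([onz(n,u,v,.124)[:2].round(4).tolist() for u,v in ap])
zt=lambda u,v:(230+u/4,170+v/4)
zs=lambda u,v:(235+u/4,215+v/4)
print('bar',tri(zt(204,515),zs(520,362)))
print('barends',onz('top',*zt(173,510),.116),onz('top',*zt(236,521),.116))
print('knob',tri((350.8,285.4),(381.3,252.3)))
print('knob ends z.088',onz('top',*zt(444,457),.088),onz('top',*zt(538,474),.088))
# stamp knob: top zoom scale 6 at (450,210)
st=(450+238/6,210+437/6); print(st,'stamp top',onz('top',*st,.068))
for q in[(152,377),(127,440),(243,495)]: print('base',onz('top',450+q[0]/6,210+q[1]/6,.017))
z=np.load('scene0.npz')
p=cv2.cvtColor(z['p'],cv2.COLOR_RGB2BGR);cv2.imwrite('pics/sc0s.png',cv2.resize(p[130:210,360:450],(675,600),interpolation=2))
E
```

```text
top z 0.124718724654434
((554.5560913085938, 103.27821350097656), (58.47377395629883, 65.06029510498047), 1.557361125946045) [[524.4000244140625, 135.0], [526.2000122070312, 70.0], [584.7000122070312, 71.5999984741211], [582.9000244140625, 136.60000610351562]]
[[0.5831, 0.13], [0.5249, 0.1192], [0.5612, 0.1046], [0.5397, 0.0703], [0.5846, 0.0739]]
scene z 0.12283654821631883
((492.23382568359375, 140.09808349609375), (15.73900032043457, 17.277278900146484), 25.333675384521484) [[481.3999938964844, 144.5], [488.79998779296875, 128.89999389648438], [503.0, 135.6999969482422], [495.70001220703125, 151.3000030517578]]
[[0.503, 0.1357], [0.4816, 0.1446]]
bar (array([0.43382737, 0.15310464, 0.1148927 ]), np.float64(0.002046165068881549))
barends [0.43522506 0.17009825 0.116     ] [0.43005352 0.13460402 0.116     ]
knob (array([ 0.46589807, -0.00443176,  0.09175865]), np.float64(0.002020421237818483))
knob ends z.088 [0.46885314 0.01837208 0.088     ] [ 0.46057287 -0.0359298   0.088     ]
(489.6666666666667, 282.8333333333333) stamp top [ 0.48154482 -0.33026619  0.068     ]
base [ 0.50540489 -0.31151865  0.017     ]
base [ 0.47947573 -0.30148257  0.017     ]
base [ 0.45842605 -0.34883669  0.017     ]
```

View pics/sc0s.png

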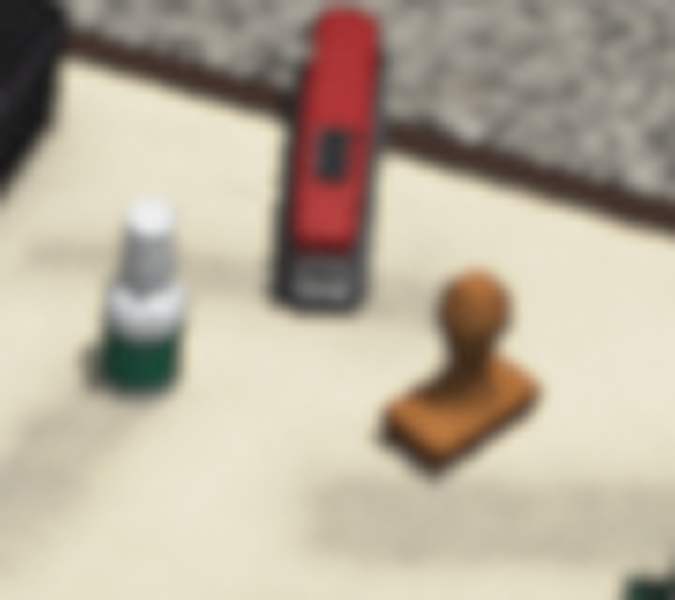

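```bash
python3 - <<'E'
from h import *
zt=lambda u,v:(230+u/4,170+v/4); zs=lambda u,v:(235+u/4,215+v/4)
C=[onz('top',*zt(*q),.124)[:2] for q in[(135,75),(455,148),(375,492),(60,422)]]
D=[onz('scene',*zs(*q),.124)[:2] for q in[(258,38),(568,212),(350,455),(36,248)]]
for c in(C,D):
    c=np.array(c);print(c.round(4).tolist(),c.mean(0))
    for i in range(4):
        e=c[(i+1)%4]-c[i];print(np.linalg.norm(e).round(4),np.degrees(np.arctan2(e[1],e[0])).round(2))
# colour based
z=np.load('top0.npz');p=z['p'];d=z['d'];X=cloud('top',p,d)
m=(X[...,2]>.105)&(X[...,2]<.145)&(X[...,0]<.72)&(X[...,0]>.38)&(X[...,1]>-.05)&(X[...,1]<.3)
m=cv2.morphologyEx(m.astype(np.uint8),cv2.MORPH_OPEN,np.ones((11,11)))
c=max(cv2.findContours(m,0,1)[0],key=cv2.contourArea)
W=np.array([onz('top',u,v,.124)[:2] for u,v in c[:,0]]);r=cv2.minAreaRect((W*1000).astype(np.float32));print(r)
E
```

```text
[[0.6795, 0.1993], [0.6428, 0.0174], [0.4485, 0.0571], [0.4826, 0.234]] [0.56336031 0.12697054]
0.1855 -101.4
0.1983 168.46
0.1801 79.08
0.1999 -9.99
[[0.6451, 0.0242], [0.4477, 0.0642], [0.4825, 0.242], [0.6778, 0.1992]] [0.56323495 0.13239754]
0.2014 168.52
0.1811 78.92
0.1999 -12.34
0.1781 -100.58
((561.9683227539062, 126.44166564941406), (187.83767700195312, 206.45504760742188), 78.79512786865234)
```

```bash
cat >> h.py <<'E'
def inc(target,ang=None):
    """world target TCP, tool-x heading deg -> tool increments from measured pose"""
    o=get_obs(); M=R.from_quat(o['eef_rot'],scalar_first=True).as_matrix()
    d=M.T@(np.asarray(target)-o['eef_pos']); h=np.degrees(np.arctan2(M[1,0],M[0,0]))
    t=None if ang is None else -((ang-h+180)%360-180)
    print('pos',o['eef_pos'].round(4),'hdg',h.round(2),'inc mm',(d*1000).round(1),'turn',t,'F',o['wrist_force'].round(1),'t',o['time_s'],'q',o['q'].round(2))
YAW=np.radians(-11.2); BX=np.array([np.cos(YAW),np.sin(YAW),0]); BY=np.array([-np.sin(YAW),np.cos(YAW),0])
HINGE=np.array([.4325,.153,.1])+.235*BX
def lidp(a): return HINGE+BX*(-.235*np.cos(a)-0.012*np.sin(a)*-1*-1*-1)+np.array([0,0,.235*np.sin(a)+.012*np.cos(a)])
E
python3 - <<'E'
from h import *
print(HINGE)
inc([.4325,.153,.20],-101.2)
E
```

```text
[0.66302446 0.10735493 0.1       ]
pos [ 0.2468 -0.5188  0.2305] hdg -64.57 inc mm [-526.9 -456.2   31.4] turn 36.62581451566075 F [ 0.3 -0.2 -0.5] t 0.1 q [-1.33  0.18  1.61  0.    1.35 -0.21]
```

>>> move_arm --increments '[{"tx": -0.13, "ty": -0.115, "tz": 0.0, "turn": 10}, {"tx": -0.26, "ty": -0.23, "tz": 0.0, "turn": 20}, {"tx": -0.39, "ty": -0.345, "tz": 0.01, "turn": 30}, {"tx": -0.5, "ty": -0.43, "tz": 0.02, "turn": 36.6}, {"tx": -0.527, "ty": -0.456, "tz": 0.031, "turn": 36.6}, {"tx": -0.527, "ty": -0.456, "tz": 0.031, "turn": 36.6}, {"tx": -0.527, "ty": -0.456, "tz": 0.031, "turn": 36.6}, {"tx": -0.527, "ty": -0.456, "tz": 0.031, "turn": 36.6}, {"tx": -0.527, "ty": -0.456, "tz": 0.031, "turn": 36.6}, {"tx": -0.527, "ty": -0.456, "tz": 0.031, "turn": 36.6}, {"tx": -0.527, "ty": -0.456, "tz": 0.031, "turn": 36.6}, {"tx": -0.527, "ty": -0.456, "tz": 0.031, "turn": 36.6}, {"tx": -0.527, "ty": -0.456, "tz": 0.031, "turn": 36.6}, {"tx": -0.527, "ty": -0.456, "tz": 0.031, "turn": 36.6}, {"tx": -0.527, "ty": -0.456, "tz": 0.031, "turn": 36.6}, {"tx": -0.527, "ty": -0.456, "tz": 0.031, "turn": 36.6}, {"tx": -0.527, "ty": -0.456, "tz": 0.031, "turn": 36.6}, {"tx": -0.527, "ty": -0.456, "tz": 0.031, "turn": 36.6}, {"tx": -0.527, "ty": -0.456, "tz": 0.031, "turn": 36.6}, {"tx": -0.527, "ty": -0.456, "tz": 0.031, "turn": 36.6}]' --gripper 1

```text
time_s: 1.77
eef_pos: [0.4319, 0.1522, 0.1998]
eef_rot: [-0.001, -0.635, 0.772, 0.0]
wrist_force: [0.1, -1.2, -0.1]
opening: 1.004
```

```bash
python3 - <<'E'
from h import *
inc([.4325,.153,.091],-101.2)
E
```

```text
pos [0.4319 0.1522 0.1998] hdg -101.12 inc mm [ -0.9  -0.5 108.8] turn 0.07944987341898013 F [ 0.1 -1.2 -0.1] t 1.7667 q [ 0.08 -0.05  1.92 -0.    1.28  1.84]
```

>>> move_arm --increments '[{"tx": -0.001, "ty": -0.0005, "tz": 0.04}, {"tx": -0.001, "ty": -0.0005, "tz": 0.075}, {"tx": -0.001, "ty": -0.0005, "tz": 0.1}, {"tx": -0.001, "ty": -0.0005, "tz": 0.109}, {"tx": -0.001, "ty": -0.0005, "tz": 0.109}, {"tx": -0.001, "ty": -0.0005, "tz": 0.109}]'

```text
validation failed for argument at $.in...
```

```bash
python3 - <<'E'
from h import *
inc([.4325,.153,.091],-101.2)
p,d=cam('scene');p=cv2.cvtColor(p,cv2.COLOR_RGB2BGR)
cv2.imwrite('pics/s1.png',cv2.resize(p[230:350,290:450],(800,600),interpolation=2))
E
```

```text
pos [0.4319 0.1522 0.1998] hdg -101.12 inc mm [ -0.9  -0.5 108.8] turn 0.07944987341898013 F [ 0.1 -1.2 -0.1] t 1.7667 q [ 0.08 -0.05  1.92 -0.    1.28  1.84]
```

View pics/s1.png

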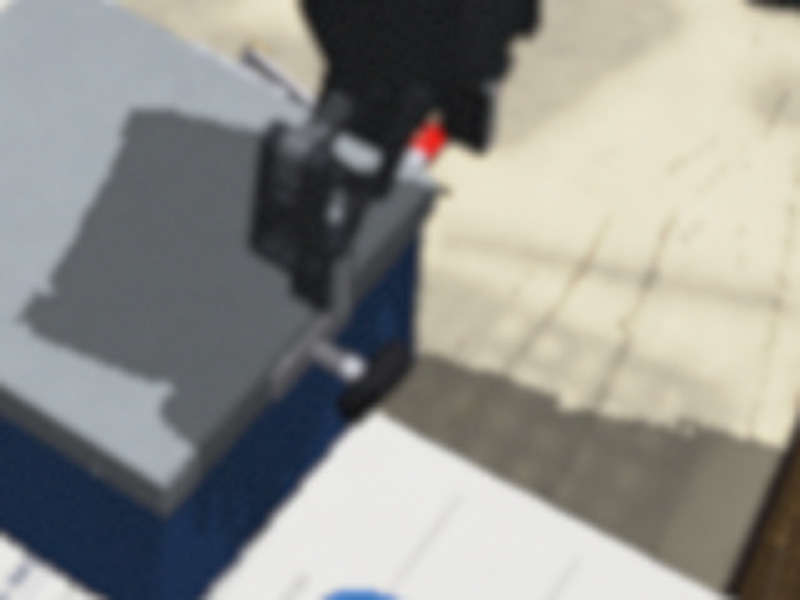

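The move was refused, probably because rows without "turn" aren't accepted. The gripper is still hovering above the bar, which sits at (380,380) in this zoom.

>>> move_arm --increments '[{"tx": -0.001, "ty": -0.0005, "tz": 0.04, "turn": 0}, {"tx": -0.001, "ty": -0.0005, "tz": 0.075, "turn": 0}, {"tx": -0.001, "ty": -0.0005, "tz": 0.1, "turn": 0}, {"tx": -0.001, "ty": -0.0005, "tz": 0.109, "turn": 0}, {"tx": -0.001, "ty": -0.0005, "tz": 0.109, "turn": 0}, {"tx": -0.001, "ty": -0.0005, "tz": 0.109, "turn": 0}]'

```text
time_s: 2.32
eef_pos: [0.4337, 0.1525, 0.0921]
eef_rot: [0.0, -0.634, 0.773, -0.0]
wrist_force: [-0.7, -0.1, 0.3]
opening: 0.999
```

```bash
python3 - <<'E'
from h import *
inc([.4325,.153,.091],-101.2)
p,d=cam('scene');p=cv2.cvtColor(p,cv2.COLOR_RGB2BGR)
cv2.imwrite('pics/s2.png',cv2.resize(p[230:350,290:450],(800,600),interpolation=2))
E
```

```text
pos [0.4337 0.1525 0.0921] hdg -101.27 inc mm [-0.2  1.3  1.1] turn -0.06566430721119332 F [-0.7 -0.1  0.3] t 2.3167 q [ 0.08  0.11  2.   -0.    1.03  1.85]
```

View pics/s2.png

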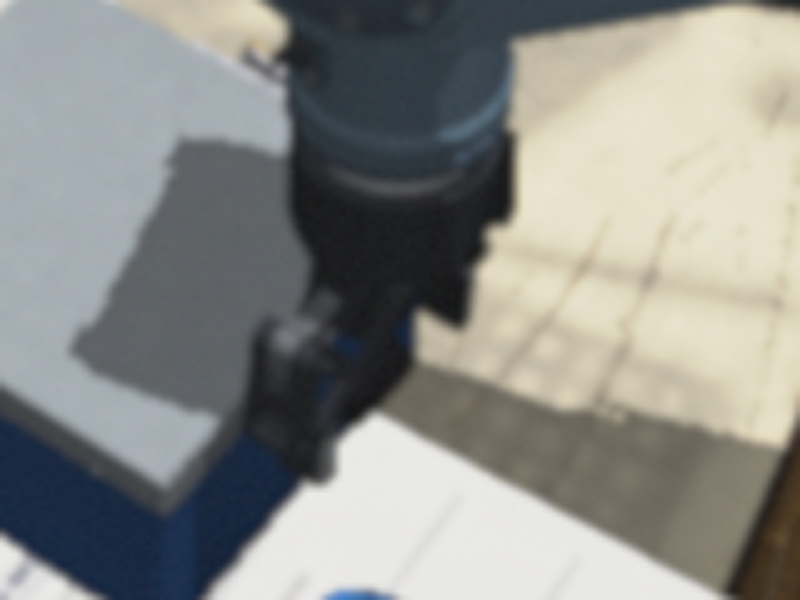

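The fingers straddle the bar: the left finger is at about (310,440), and the bar is hidden between them. Closing now.

>>> move_arm --increments '[{"tx": 0, "ty": 0.0008, "tz": 0, "turn": 0}, {"tx": 0, "ty": 0.0008, "tz": 0, "turn": 0}, {"tx": 0, "ty": 0.0008, "tz": 0, "turn": 0}, {"tx": 0, "ty": 0.0008, "tz": 0, "turn": 0}, {"tx": 0, "ty": 0.0008, "tz": 0, "turn": 0}, {"tx": 0, "ty": 0.0008, "tz": 0, "turn": 0}, {"tx": 0, "ty": 0.0008, "tz": 0, "turn": 0}, {"tx": 0, "ty": 0.0008, "tz": 0, "turn": 0}]' --gripper 0.2

```text
time_s: 3.03
eef_pos: [0.4328, 0.1537, 0.0923]
eef_rot: [0.0, -0.635, 0.772, -0.0]
wrist_force: [-2.0, -1.4, 6.2]
opening: 0.407
```

```bash
python3 - <<'E'
from h import *
inc([.4325,.153,.091],-101.2); print(get_obs()['opening'])
E
```

```text
pos [0.4328 0.1537 0.0923] hdg -101.15 inc mm [0.7 0.2 1.3] turn 0.04750711705000299 F [-2.  -1.4  6.2] t 3.0333 q [ 0.08  0.11  2.01 -0.    1.03  1.85]
0.40734301709364523
```

Gripped: an opening of 0.407 is about 35 mm, which matches the bar's length. Next I'll work out the lid's arc in tool axes.

```bash
cat >> h.py <<'E'
def arc(a0,a1,n):
    f=lambda a:(.235*np.cos(a)-.012*np.sin(a), .235*np.sin(a)+.012*np.cos(a))
    s=f(a0)
    for a in np.linspace(a0,a1,n+1)[1:]:
        e=f(a);print(round(a,3),'ty %.1f tz %.1f'%((e[0]-s[0])*1e3,-(e[1]-s[1])*1e3))
E
python3 -c "
from h import *
arc(0,.5,10);arc(.5,1.1,12)"
```

```text
0.05 ty -0.9 tz -11.7
0.1 ty -2.4 tz -23.4
0.15 ty -4.4 tz -35.0
0.2 ty -7.1 tz -46.4
0.25 ty -10.3 tz -57.8
0.3 ty -14.0 tz -68.9
0.35 ty -18.4 tz -79.9
0.4 ty -23.2 tz -90.6
0.45 ty -28.6 tz -101.0
0.5 ty -34.5 tz -111.2
0.55 ty -6.4 tz -9.9
0.6 ty -13.3 tz -19.4
0.65 ty -20.7 tz -28.6
0.7 ty -28.5 tz -37.4
0.75 ty -36.7 tz -45.8
0.8 ty -45.4 tz -53.7
0.85 ty -54.4 tz -61.3
0.9 ty -63.8 tz -68.3
0.95 ty -73.5 tz -74.9
1.0 ty -83.6 tz -81.0
1.05 ty -94.0 tz -86.6
1.1 ty -104.6 tz -91.7
```

>>> move_arm --increments '[{"tx": 0, "ty": -0.0002, "tz": -0.004, "turn": 0}, {"tx": 0, "ty": -0.0009, "tz": -0.0117, "turn": 0}, {"tx": 0, "ty": -0.0024, "tz": -0.0234, "turn": 0}, {"tx": 0, "ty": -0.0044, "tz": -0.035, "turn": 0}, {"tx": 0, "ty": -0.0071, "tz": -0.0464, "turn": 0}, {"tx": 0, "ty": -0.0103, "tz": -0.0578, "turn": 0}, {"tx": 0, "ty": -0.014, "tz": -0.0689, "turn": 0}, {"tx": 0, "ty": -0.0184, "tz": -0.0799, "turn": 0}, {"tx": 0, "ty": -0.0232, "tz": -0.0906, "turn": 0}, {"tx": 0, "ty": -0.0286, "tz": -0.101, "turn": 0}, {"tx": 0, "ty": -0.0345, "tz": -0.1112, "turn": 0}, {"tx": 0, "ty": -0.0345, "tz": -0.1112, "turn": 0}]'

```text
time_s: 4.03
eef_pos: [0.4671, 0.147, 0.2047]
eef_rot: [0.0, -0.635, 0.773, 0.0]
wrist_force: [-3.1, 4.9, -2.8]
opening: 0.404
```

```bash
python3 - <<'E'
from h import *
inc([.4325,.153,.091],-101.2)
p,d=cam('scene');p=cv2.cvtColor(p,cv2.COLOR_RGB2BGR)
cv2.imwrite('pics/s3.png',cv2.resize(p[120:360,230:550],(800,600),interpolation=2))
E
```

```text
pos [0.4671 0.147  0.2047] hdg -101.19 inc mm [  0.9  35.2 113.7] turn 0.014597874939198618 F [-3.1  4.9 -2.8] t 4.0333 q [0.06 0.01 1.84 0.   1.28 1.83]
```

View pics/s3.png

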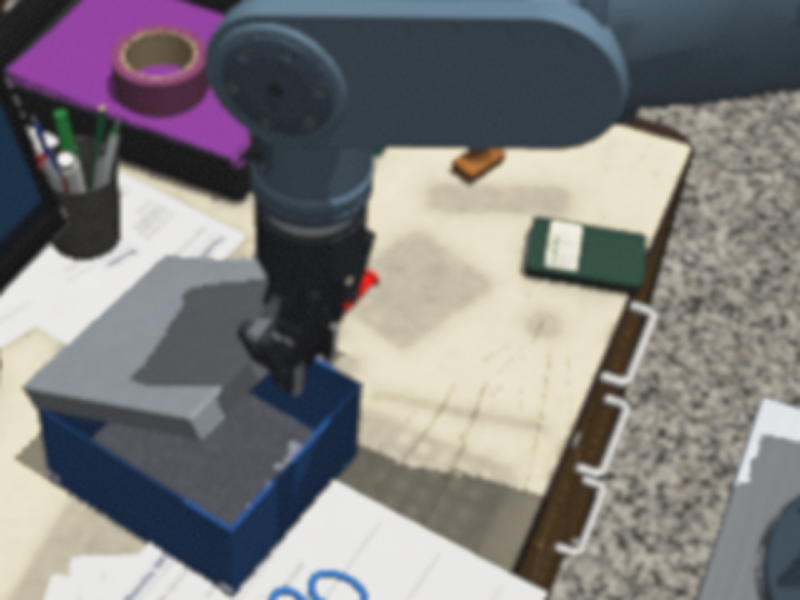

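The lid is up by about 0.5 rad and held. The knob shows at (365,290) and has moved to the rear. Carrying on along the arc to 1.1.

>>> move_arm --increments '[{"tx": 0, "ty": -0.0064, "tz": -0.0099, "turn": 0}, {"tx": 0, "ty": -0.0133, "tz": -0.0194, "turn": 0}, {"tx": 0, "ty": -0.0207, "tz": -0.0286, "turn": 0}, {"tx": 0, "ty": -0.0285, "tz": -0.0374, "turn": 0}, {"tx": 0, "ty": -0.0367, "tz": -0.0458, "turn": 0}, {"tx": 0, "ty": -0.0454, "tz": -0.0537, "turn": 0}, {"tx": 0, "ty": -0.0544, "tz": -0.0613, "turn": 0}, {"tx": 0, "ty": -0.0638, "tz": -0.0683, "turn": 0}, {"tx": 0, "ty": -0.0735, "tz": -0.0749, "turn": 0}, {"tx": 0, "ty": -0.0836, "tz": -0.081, "turn": 0}, {"tx": 0, "ty": -0.094, "tz": -0.0866, "turn": 0}, {"tx": 0, "ty": -0.1046, "tz": -0.0917, "turn": 0}, {"tx": 0, "ty": -0.1046, "tz": -0.0917, "turn": 0}, {"tx": 0, "ty": -0.1046, "tz": -0.0917, "turn": 0}]'

```text
time_s: 5.25
eef_pos: [0.569, 0.1272, 0.2948]
eef_rot: [0.0, -0.635, 0.773, 0.001]
wrist_force: [-2.2, 5.5, 0.6]
opening: 0.41
```

```bash
cat >> h.py <<'E'
def ang():
    o=get_obs();v=o['eef_pos']+[0,0,.0197]-HINGE   # grip point
    f=-(v@BX);u=v[2]; a=np.arctan2(u,f)-np.arctan2(.012,.235)
    F=o['wrist_force'];ah=a+.051
    print('ang %.4f r %.4f  Ftan(on tool, +=along opening) %.2f Frad(outward) %.2f Flat %.2f'%(a,np.hypot(u,f),F@(BX*np.sin(ah)+[0,0,np.cos(ah)]),F@(-BX*np.cos(ah)+[0,0,np.sin(ah)]),F@BY))
E
python3 - <<'E'
from h import *
inc([.4325,.153,.091],-101.2);ang()
arc(1.1,1.22,6);arc(1.22,1.48,13)
p,d=cam('scene');p=cv2.cvtColor(p,cv2.COLOR_RGB2BGR)
cv2.imwrite('pics/s4.png',cv2.resize(p[120:360,230:550],(800,600),interpolation=2))
E
```

```text
pos [0.569  0.1272 0.2948] hdg -101.17 inc mm [  1.3 138.7 204. ] turn 0.03216433133496821 F [-2.2  5.5  0.6] t 5.25 q [0.02 0.15 1.51 0.   1.48 1.78]
ang 1.0986 r 0.2351  Ftan(on tool, +=along opening) -2.68 Frad(outward) 1.91 Flat 4.93
1.12 ty -4.3 tz -1.9
1.14 ty -8.7 tz -3.7
1.16 ty -13.1 tz -5.4
1.18 ty -17.5 tz -7.0
1.2 ty -21.9 tz -8.5
1.22 ty -26.4 tz -9.9
1.24 ty -4.5 tz -1.3
1.26 ty -9.0 tz -2.6
1.28 ty -13.6 tz -3.8
1.3 ty -18.2 tz -4.8
1.32 ty -22.8 tz -5.8
1.34 ty -27.4 tz -6.7
1.36 ty -32.1 tz -7.5
1.38 ty -36.7 tz -8.2
1.4 ty -41.4 tz -8.8
1.42 ty -46.0 tz -9.3
1.44 ty -50.7 tz -9.7
1.46 ty -55.4 tz -10.1
1.48 ty -60.1 tz -10.3
```

View pics/s4.png

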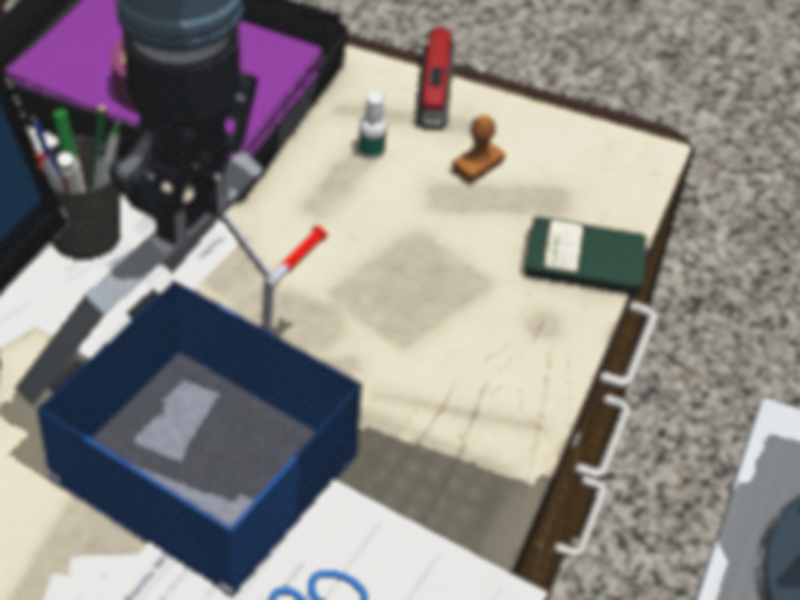

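The stay's knee is still clearly bent, with the knob at (305,250). From here I go in small, felt steps.

>>> move_arm --increments '[{"tx": 0, "ty": -0.0022, "tz": -0.001, "turn": 0}, {"tx": 0, "ty": -0.0043, "tz": -0.0019, "turn": 0}, {"tx": 0, "ty": -0.0065, "tz": -0.0028, "turn": 0}, {"tx": 0, "ty": -0.0087, "tz": -0.0037, "turn": 0}, {"tx": 0, "ty": -0.0087, "tz": -0.0037, "turn": 0}]'

```text
time_s: 5.72
eef_pos: [0.5772, 0.1256, 0.2985]
eef_rot: [0.0, -0.635, 0.772, 0.001]
wrist_force: [-3.2, 6.0, -0.5]
opening: 0.406
```

```bash
python3 - <<'E'
from h import *
ang()
E
```

```text
ang 1.1373 r 0.2352  Ftan(on tool, +=along opening) -4.18 Frad(outward) 1.12 Flat 5.28
```

>>> move_arm --increments '[{"tx": 0, "ty": -0.0022, "tz": -0.0008, "turn": 0}, {"tx": 0, "ty": -0.0044, "tz": -0.0017, "turn": 0}, {"tx": 0, "ty": -0.0044, "tz": -0.0017, "turn": 0}]'

```text
time_s: 5.97
eef_pos: [0.5815, 0.1248, 0.3002]
eef_rot: [0.0, -0.635, 0.772, 0.001]
wrist_force: [-3.1, 5.9, -0.2]
opening: 0.408
```

```bash
python3 - <<'E'
from h import *
ang()
p,d=cam('scene');p=cv2.cvtColor(p,cv2.COLOR_RGB2BGR)
cv2.imwrite('pics/s5.png',cv2.resize(p[160:280,280:400],(600,600),interpolation=2))
E
```

```text
ang 1.1575 r 0.2352  Ftan(on tool, +=along opening) -3.93 Frad(outward) 1.33 Flat 5.22
```

View pics/s5.png

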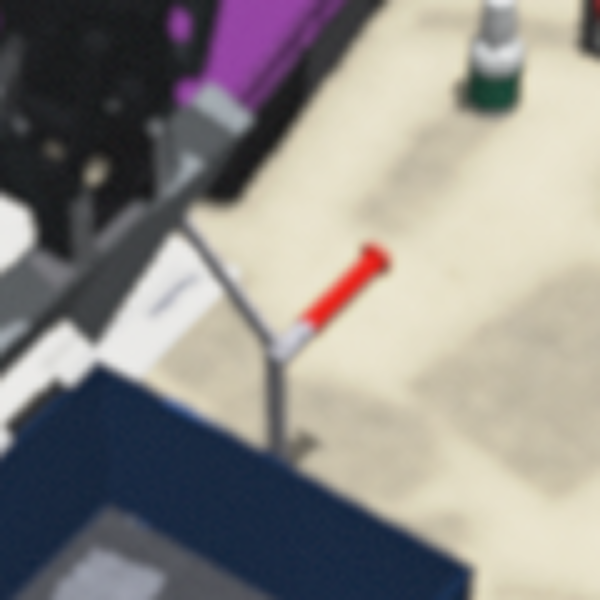

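The knee still has roughly 35° to go.

>>> move_arm --increments '[{"tx": 0, "ty": -0.0022, "tz": -0.0008, "turn": 0}, {"tx": 0, "ty": -0.0044, "tz": -0.0016, "turn": 0}, {"tx": 0, "ty": -0.0066, "tz": -0.0024, "turn": 0}, {"tx": 0, "ty": -0.0088, "tz": -0.0031, "turn": 0}, {"tx": 0, "ty": -0.0088, "tz": -0.0031, "turn": 0}]'

```text
time_s: 6.43
eef_pos: [0.5903, 0.1231, 0.3034]
eef_rot: [0.0, -0.635, 0.772, 0.001]
wrist_force: [-3.2, 5.8, -0.2]
opening: 0.406
```

```bash
python3 - <<'E'
from h import *
ang()
p,d=cam('scene');p=cv2.cvtColor(p,cv2.COLOR_RGB2BGR)
cv2.imwrite('pics/s6.png',cv2.resize(p[160:280,280:400],(600,600),interpolation=2))
E
```

```text
ang 1.1978 r 0.2352  Ftan(on tool, +=along opening) -4.13 Frad(outward) 1.17 Flat 5.08
```

View pics/s6.png

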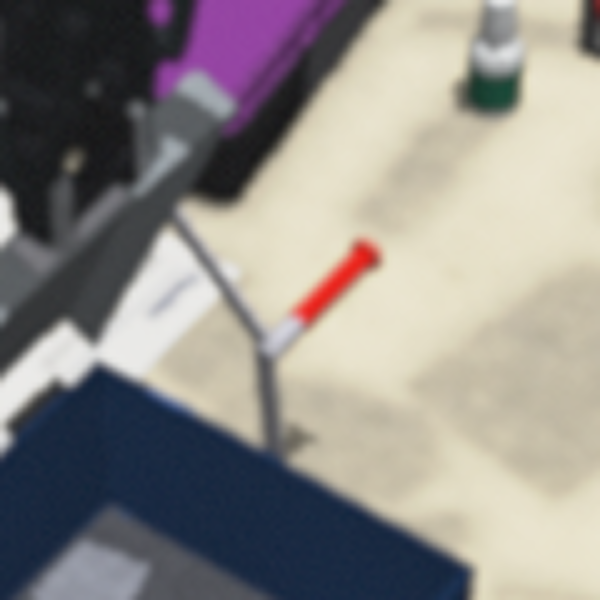

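>>> move_arm --increments '[{"tx": 0, "ty": -0.0022, "tz": -0.0007, "turn": 0}, {"tx": 0, "ty": -0.0045, "tz": -0.0014, "turn": 0}, {"tx": 0, "ty": -0.0067, "tz": -0.0021, "turn": 0}, {"tx": 0, "ty": -0.009, "tz": -0.0027, "turn": 0}, {"tx": 0, "ty": -0.009, "tz": -0.0027, "turn": 0}]'

```text
time_s: 6.9
eef_pos: [0.5992, 0.1213, 0.3063]
eef_rot: [0.0, -0.635, 0.772, 0.0]
wrist_force: [-1.4, 4.4, 0.1]
opening: 0.406
```

```bash
python3 - <<'E'
from h import *
ang()
p,d=cam('scene');p=cv2.cvtColor(p,cv2.COLOR_RGB2BGR)
cv2.imwrite('pics/s7.png',cv2.resize(p[160:280,280:400],(600,600),interpolation=2))
E
```

```text
ang 1.2383 r 0.2353  Ftan(on tool, +=along opening) -2.15 Frad(outward) 0.73 Flat 4.01
```

View pics/s7.png

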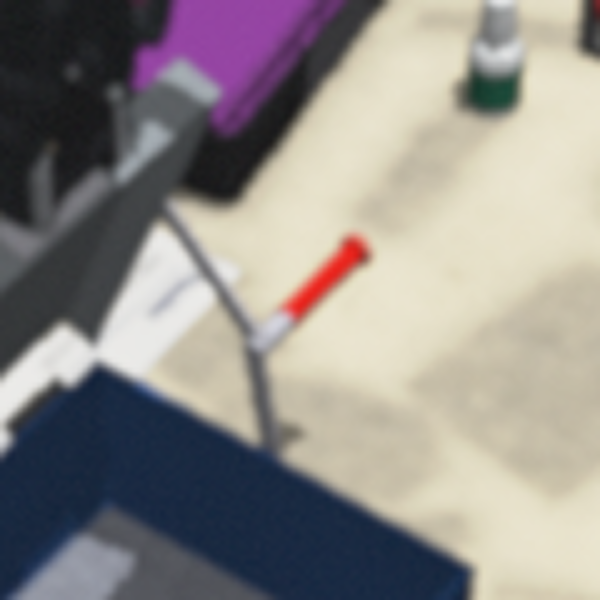

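The knee is closing on straight, with about 20° of bend left in the image. I'll take 0.02 rad steps.

>>> move_arm --increments '[{"tx": 0, "ty": -0.0023, "tz": -0.0006, "turn": 0}, {"tx": 0, "ty": -0.0046, "tz": -0.0013, "turn": 0}, {"tx": 0, "ty": -0.0046, "tz": -0.0013, "turn": 0}]'

```text
time_s: 7.2
eef_pos: [0.6037, 0.1205, 0.3077]
eef_rot: [0.0, -0.635, 0.772, 0.0]
wrist_force: [-2.2, 6.5, 2.1]
opening: 0.407
```

```bash
python3 - <<'E'
from h import *
ang()
E
```

```text
ang 1.2589 r 0.2353  Ftan(on tool, +=along opening) -2.79 Frad(outward) 2.88 Flat 5.99
```

>>> move_arm --increments '[{"tx": 0, "ty": -0.0023, "tz": -0.0006, "turn": 0}, {"tx": 0, "ty": -0.0046, "tz": -0.0012, "turn": 0}, {"tx": 0, "ty": -0.0046, "tz": -0.0012, "turn": 0}]'

```text
time_s: 7.45
eef_pos: [0.6082, 0.1196, 0.3089]
eef_rot: [0.0, -0.635, 0.772, 0.0]
wrist_force: [-1.8, 5.7, 1.1]
opening: 0.407
```

```bash
python3 - <<'E'
from h import *
ang()
p,d=cam('scene');p=cv2.cvtColor(p,cv2.COLOR_RGB2BGR)
cv2.imwrite('pics/s8.png',cv2.resize(p[160:280,280:400],(600,600),interpolation=2))
E
```

```text
ang 1.2789 r 0.2354  Ftan(on tool, +=along opening) -2.56 Frad(outward) 1.74 Flat 5.27
```

View pics/s8.png

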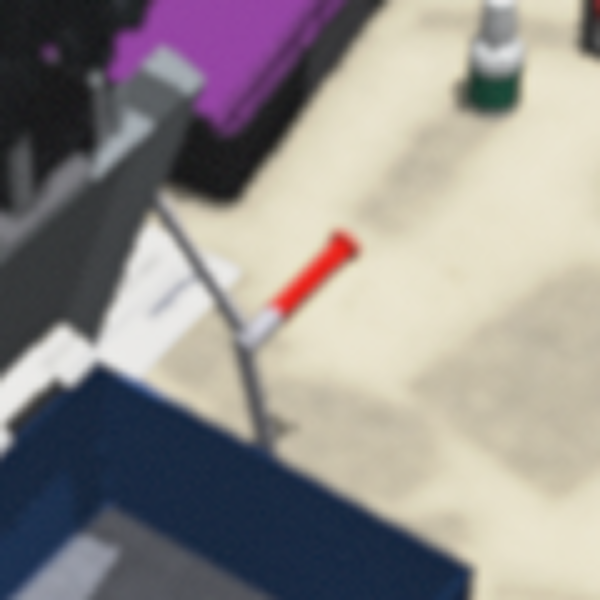

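>>> move_arm --increments '[{"tx": 0, "ty": -0.0023, "tz": -0.0005, "turn": 0}, {"tx": 0, "ty": -0.0046, "tz": -0.0011, "turn": 0}, {"tx": 0, "ty": -0.0046, "tz": -0.0011, "turn": 0}]'

```text
time_s: 7.75
eef_pos: [0.6128, 0.1187, 0.31]
eef_rot: [0.0, -0.635, 0.772, 0.0]
wrist_force: [-1.6, 6.4, 1.1]
opening: 0.41
```

```bash
python3 - <<'E'
from h import *
ang()
E
```

```text
ang 1.2992 r 0.2355  Ftan(on tool, +=along opening) -2.46 Frad(outward) 1.70 Flat 5.93
```

>>> move_arm --increments '[{"tx": 0, "ty": -0.0023, "tz": -0.0005, "turn": 0}, {"tx": 0, "ty": -0.0046, "tz": -0.001, "turn": 0}, {"tx": 0, "ty": -0.0046, "tz": -0.001, "turn": 0}]'

```text
time_s: 8.0
eef_pos: [0.6173, 0.1178, 0.3111]
eef_rot: [0.001, -0.635, 0.772, 0.0]
wrist_force: [-2.1, 5.7, 2.0]
opening: 0.401
```

```bash
python3 - <<'E'
from h import *
ang()
p,d=cam('scene');p=cv2.cvtColor(p,cv2.COLOR_RGB2BGR)
cv2.imwrite('pics/s9.png',cv2.resize(p[160:280,280:400],(600,600),interpolation=2))
E
```

```text
ang 1.3195 r 0.2355  Ftan(on tool, +=along opening) -2.67 Frad(outward) 2.55 Flat 5.20
```

View pics/s9.png

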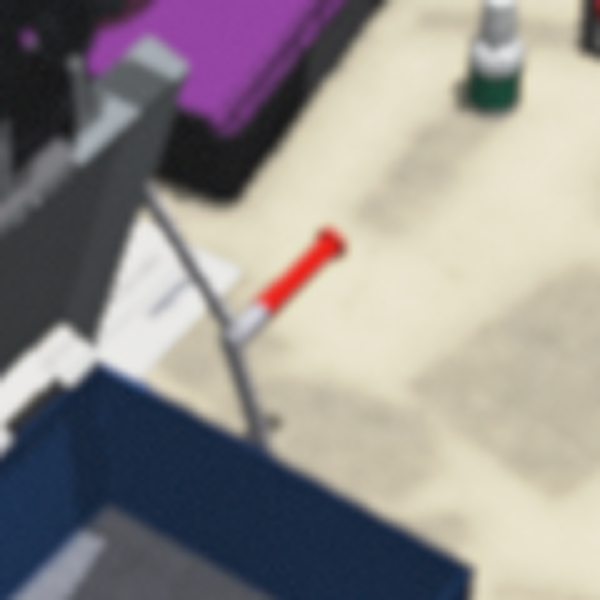

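The knee has about 13° left in the image, down from 23° one check ago. I expect it to come straight near 1.35, so steps get smaller.

>>> move_arm --increments '[{"tx": 0, "ty": -0.0023, "tz": -0.0005, "turn": 0}, {"tx": 0, "ty": -0.0035, "tz": -0.0007, "turn": 0}, {"tx": 0, "ty": -0.0035, "tz": -0.0007, "turn": 0}]'

```text
time_s: 8.3
eef_pos: [0.6208, 0.1172, 0.3118]
eef_rot: [0.001, -0.635, 0.772, 0.0]
wrist_force: [-0.9, 6.6, 1.4]
opening: 0.408
```

```bash
python3 - <<'E'
from h import *
ang()
E
```

```text
ang 1.3347 r 0.2355  Ftan(on tool, +=along opening) -1.90 Frad(outward) 1.80 Flat 6.30
```

>>> move_arm --increments '[{"tx": 0, "ty": -0.0012, "tz": -0.0002, "turn": 0}, {"tx": 0, "ty": -0.0023, "tz": -0.0004, "turn": 0}, {"tx": 0, "ty": -0.0023, "tz": -0.0004, "turn": 0}]'

```text
time_s: 8.55
eef_pos: [0.6229, 0.1167, 0.3122]
eef_rot: [0.001, -0.635, 0.772, 0.0]
wrist_force: [-1.7, 5.6, 1.2]
opening: 0.4
```

```bash
python3 - <<'E'
from h import *
ang()
p,d=cam('scene');p=cv2.cvtColor(p,cv2.COLOR_RGB2BGR)
cv2.imwrite('pics/s10.png',cv2.resize(p[160:280,280:400],(600,600),interpolation=2))
E
```

```text
ang 1.3442 r 0.2355  Ftan(on tool, +=along opening) -2.46 Frad(outward) 1.66 Flat 5.13
```

View pics/s10.png

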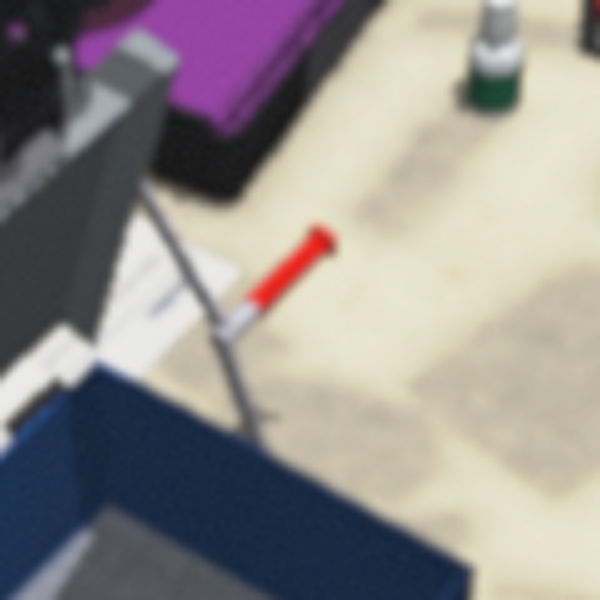

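>>> move_arm --increments '[{"tx": 0, "ty": -0.0012, "tz": -0.0002, "turn": 0}, {"tx": 0, "ty": -0.0024, "tz": -0.0004, "turn": 0}, {"tx": 0, "ty": -0.0024, "tz": -0.0004, "turn": 0}]'

```text
time_s: 8.85
eef_pos: [0.6254, 0.1162, 0.3126]
eef_rot: [0.001, -0.635, 0.772, 0.0]
wrist_force: [-1.1, 5.3, 2.1]
opening: 0.407
```

>>> move_arm --increments '[{"tx": 0, "ty": -0.0012, "tz": -0.0002, "turn": 0}, {"tx": 0, "ty": -0.0024, "tz": -0.0004, "turn": 0}, {"tx": 0, "ty": -0.0024, "tz": -0.0004, "turn": 0}]'

```text
time_s: 9.1
eef_pos: [0.6278, 0.1158, 0.3131]
eef_rot: [0.001, -0.635, 0.772, 0.0]
wrist_force: [-0.9, 5.7, 2.0]
opening: 0.407
```

```bash
python3 - <<'E'
from h import *
ang()
p,d=cam('scene');p=cv2.cvtColor(p,cv2.COLOR_RGB2BGR)
cv2.imwrite('pics/s11.png',cv2.resize(p[160:280,280:400],(600,600),interpolation=2))
E
```

```text
ang 1.3654 r 0.2356  Ftan(on tool, +=along opening) -1.69 Frad(outward) 2.30 Flat 5.42
```

View pics/s11.png

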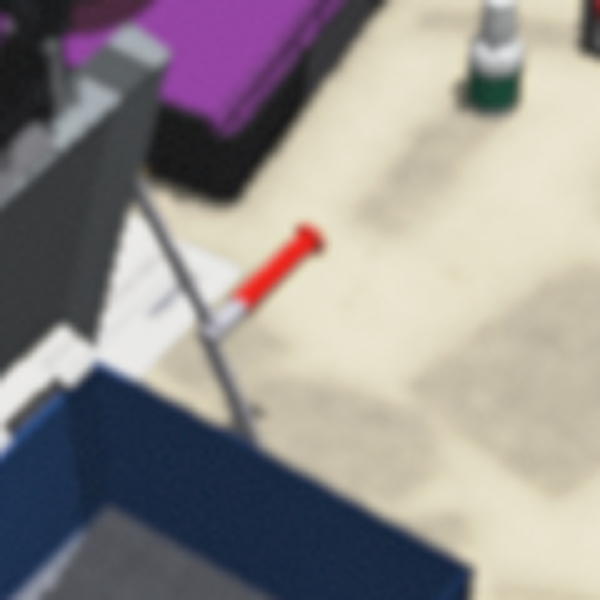

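About 4° of bend is left. Steps are now 0.007 rad.

>>> move_arm --increments '[{"tx": 0, "ty": -0.0008, "tz": -0.0001, "turn": 0}, {"tx": 0, "ty": -0.0016, "tz": -0.0002, "turn": 0}, {"tx": 0, "ty": -0.0016, "tz": -0.0002, "turn": 0}]'

```text
time_s: 9.4
eef_pos: [0.629, 0.1156, 0.3134]
eef_rot: [0.0, -0.635, 0.772, 0.0]
wrist_force: [-2.6, 5.4, 3.0]
opening: 0.407
```

>>> move_arm --increments '[{"tx": 0, "ty": -0.0008, "tz": -0.0001, "turn": 0}, {"tx": 0, "ty": -0.0016, "tz": -0.0002, "turn": 0}, {"tx": 0, "ty": -0.0016, "tz": -0.0002, "turn": 0}]'

```text
time_s: 9.65
eef_pos: [0.6306, 0.1153, 0.3135]
eef_rot: [0.0, -0.635, 0.772, 0.0]
wrist_force: [-3.2, 6.4, 1.7]
opening: 0.406
```

```bash
python3 - <<'E'
from h import *
ang()
p,d=cam('scene');p=cv2.cvtColor(p,cv2.COLOR_RGB2BGR)
cv2.imwrite('pics/s12.png',cv2.resize(p[160:280,280:400],(600,600),interpolation=2))
E
```

```text
ang 1.3778 r 0.2356  Ftan(on tool, +=along opening) -4.11 Frad(outward) 2.26 Flat 5.65
```

View pics/s12.png

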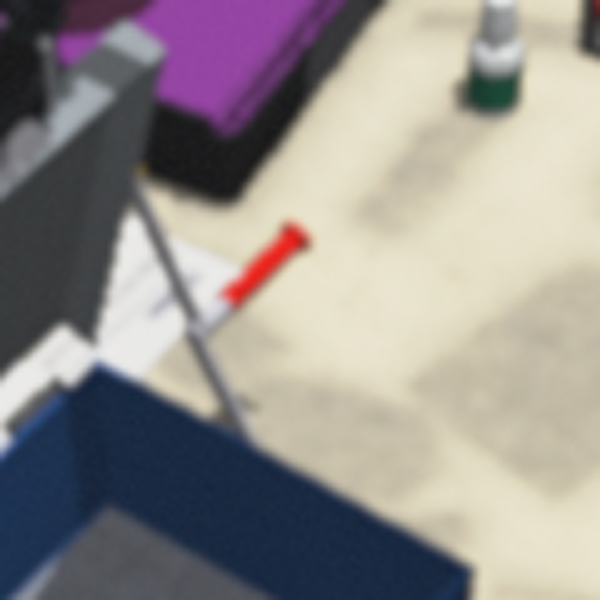

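The links now look straight or just past, and the resisting force rose by about 2.4 N. I'll hold still and see whether the knee snaps through.

>>> move_arm --increments '[{"tx": 0, "ty": 0, "tz": 0, "turn": 0}, {"tx": 0, "ty": 0, "tz": 0, "turn": 0}, {"tx": 0, "ty": 0, "tz": 0, "turn": 0}, {"tx": 0, "ty": 0, "tz": 0, "turn": 0}, {"tx": 0, "ty": 0, "tz": 0, "turn": 0}]'

```text
time_s: 10.12
eef_pos: [0.6305, 0.1152, 0.3135]
eef_rot: [0.0, -0.635, 0.772, 0.0]
wrist_force: [-2.0, 5.2, 1.7]
opening: 0.406
```

```bash
python3 - <<'E'
from h import *
ang()
p,d=cam('scene');p=cv2.cvtColor(p,cv2.COLOR_RGB2BGR)
cv2.imwrite('pics/s13.png',cv2.resize(p[160:280,280:400],(600,600),interpolation=2))
E
```

```text
ang 1.3774 r 0.2356  Ftan(on tool, +=along opening) -2.74 Frad(outward) 2.11 Flat 4.73
```

View pics/s13.png

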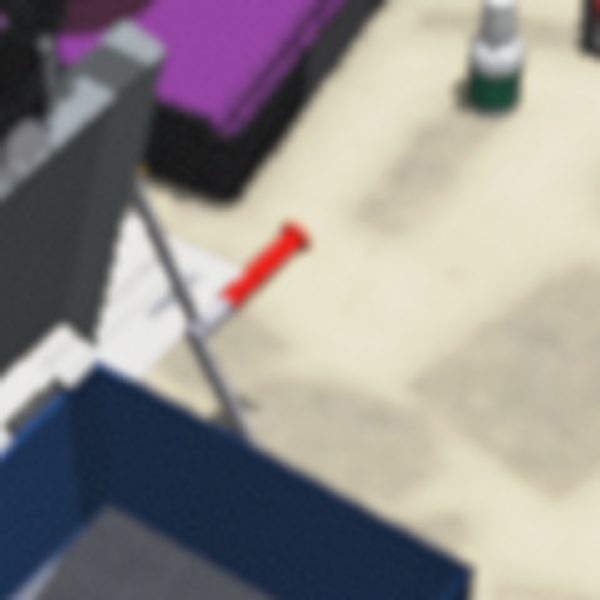

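The knee hasn't moved on, so I'll give it slightly more lift.

>>> move_arm --increments '[{"tx": 0, "ty": -0.001, "tz": -0.0001, "turn": 0}, {"tx": 0, "ty": -0.001, "tz": -0.0001, "turn": 0}, {"tx": 0, "ty": -0.001, "tz": -0.0001, "turn": 0}]'

```text
time_s: 10.42
eef_pos: [0.6314, 0.1151, 0.3137]
eef_rot: [0.0, -0.635, 0.772, 0.0]
wrist_force: [-2.5, 5.3, 1.3]
opening: 0.405
```

```bash
python3 - <<'E'
from h import *
ang()
p,d=cam('scene');p=cv2.cvtColor(p,cv2.COLOR_RGB2BGR)
cv2.imwrite('pics/s14.png',cv2.resize(p[160:280,280:400],(600,600),interpolation=2))
E
```

```text
ang 1.3813 r 0.2356  Ftan(on tool, +=along opening) -3.28 Frad(outward) 1.79 Flat 4.67
```

View pics/s14.png

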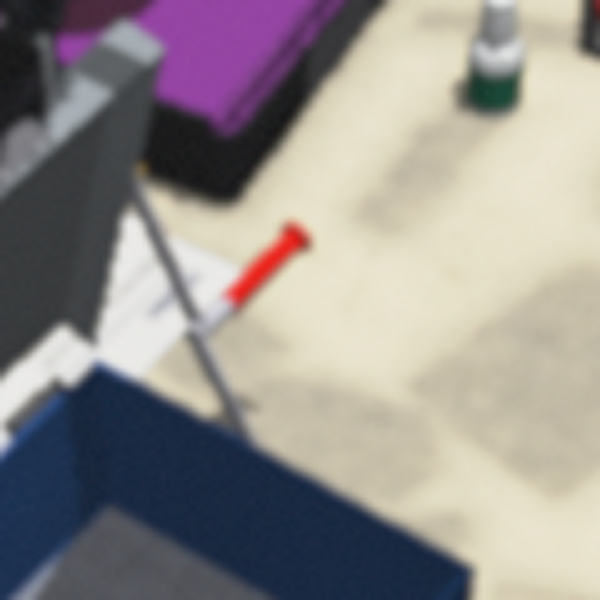

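The knob stayed still while the lid rose, so the stay is straight and in light tension. I'll ease down a little so the spring can take the knee past.

>>> move_arm --increments '[{"tx": 0, "ty": 0.001, "tz": 0.0001, "turn": 0}, {"tx": 0, "ty": 0.002, "tz": 0.0003, "turn": 0}, {"tx": 0, "ty": 0.003, "tz": 0.0005, "turn": 0}, {"tx": 0, "ty": 0.003, "tz": 0.0005, "turn": 0}, {"tx": 0, "ty": 0.003, "tz": 0.0005, "turn": 0}]'

```text
time_s: 10.88
eef_pos: [0.6287, 0.1156, 0.3132]
eef_rot: [0.001, -0.635, 0.772, 0.0]
wrist_force: [-1.6, 4.3, 1.6]
opening: 0.405
```

```bash
python3 - <<'E'
from h import *
ang()
p,d=cam('scene');p=cv2.cvtColor(p,cv2.COLOR_RGB2BGR)
cv2.imwrite('pics/s15.png',cv2.resize(p[160:280,280:400],(600,600),interpolation=2))
E
```

```text
ang 1.3696 r 0.2355  Ftan(on tool, +=along opening) -2.14 Frad(outward) 1.89 Flat 3.94
```

View pics/s15.png

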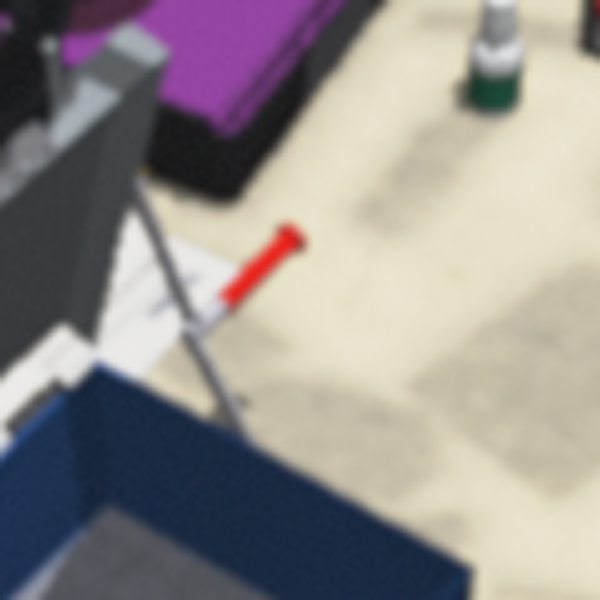

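The knob moved farther to the rear, from (297,237) to (290,237), as the lid came down, so the knee is past dead centre. I'll keep easing down until the lid rests.

>>> move_arm --increments '[{"tx": 0, "ty": 0.001, "tz": 0.0002, "turn": 0}, {"tx": 0, "ty": 0.002, "tz": 0.0004, "turn": 0}, {"tx": 0, "ty": 0.003, "tz": 0.0006, "turn": 0}, {"tx": 0, "ty": 0.004, "tz": 0.0008, "turn": 0}, {"tx": 0, "ty": 0.005, "tz": 0.001, "turn": 0}, {"tx": 0, "ty": 0.005, "tz": 0.001, "turn": 0}, {"tx": 0, "ty": 0.005, "tz": 0.001, "turn": 0}]'

```text
time_s: 11.52
eef_pos: [0.6241, 0.1165, 0.3123]
eef_rot: [0.001, -0.635, 0.772, -0.0]
wrist_force: [-1.6, 4.7, 2.6]
opening: 0.404
```

```bash
python3 - <<'E'
from h import *
ang()
p,d=cam('scene');p=cv2.cvtColor(p,cv2.COLOR_RGB2BGR)
cv2.imwrite('pics/s16.png',cv2.resize(p[160:280,280:400],(600,600),interpolation=2))
E
```

```text
ang 1.3493 r 0.2354  Ftan(on tool, +=along opening) -2.05 Frad(outward) 2.98 Flat 4.29
```

View pics/s16.png

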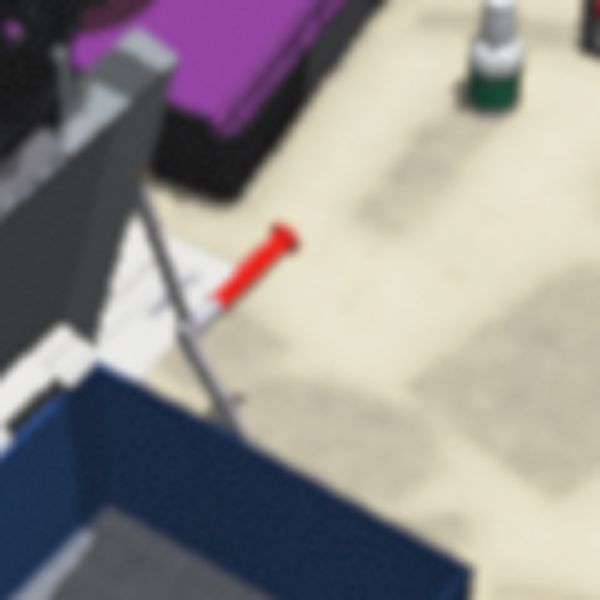

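>>> move_arm --increments '[{"tx": 0, "ty": 0.0012, "tz": 0.0003, "turn": 0}, {"tx": 0, "ty": 0.0024, "tz": 0.0006, "turn": 0}, {"tx": 0, "ty": 0.0036, "tz": 0.0008, "turn": 0}, {"tx": 0, "ty": 0.0036, "tz": 0.0008, "turn": 0}, {"tx": 0, "ty": 0.0036, "tz": 0.0008, "turn": 0}]'

```text
time_s: 11.98
eef_pos: [0.6208, 0.1172, 0.3116]
eef_rot: [0.001, -0.635, 0.772, -0.0]
wrist_force: [0.4, 5.9, 2.4]
opening: 0.409
```

```bash
python3 - <<'E'
from h import *
ang()
p,d=cam('scene');p=cv2.cvtColor(p,cv2.COLOR_RGB2BGR)
cv2.imwrite('pics/s17.png',cv2.resize(p[160:280,280:400],(600,600),interpolation=2))
E
```

```text
ang 1.3345 r 0.2353  Ftan(on tool, +=along opening) -0.25 Frad(outward) 2.47 Flat 5.83
```

View pics/s17.png

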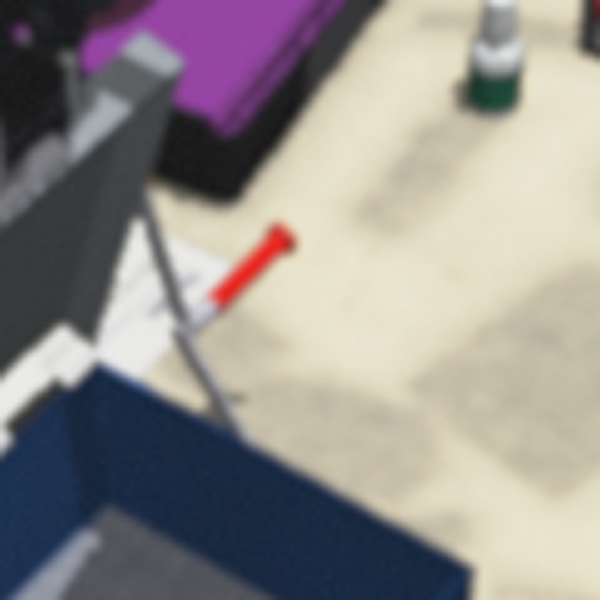

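>>> move_arm --increments '[{"tx": 0, "ty": 0.0008, "tz": 0.0002, "turn": 0}, {"tx": 0, "ty": 0.0015, "tz": 0.0004, "turn": 0}, {"tx": 0, "ty": 0.0015, "tz": 0.0004, "turn": 0}, {"tx": 0, "ty": 0.0015, "tz": 0.0004, "turn": 0}]'

```text
time_s: 12.37
eef_pos: [0.6194, 0.1174, 0.3112]
eef_rot: [0.001, -0.635, 0.772, -0.0]
wrist_force: [-0.4, 5.5, 0.9]
opening: 0.405
```

```bash
python3 - <<'E'
from h import *
ang()
p,d=cam('scene');p=cv2.cvtColor(p,cv2.COLOR_RGB2BGR)
cv2.imwrite('pics/s18.png',cv2.resize(p[160:280,280:400],(600,600),interpolation=2))
E
```

```text
ang 1.3286 r 0.2352  Ftan(on tool, +=along opening) -1.28 Frad(outward) 1.17 Flat 5.34
```

View pics/s18.png

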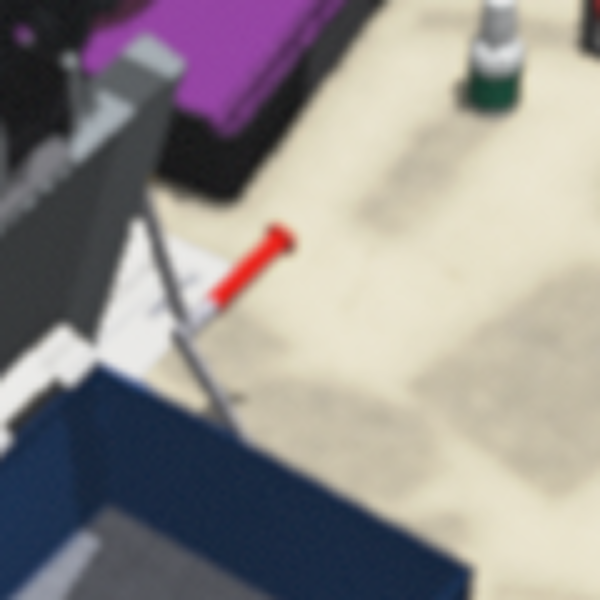

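The knob hardly moved in that last step. The lid angle of about 1.329 is also about 0.045 below straight, so the stay should be locked. I'll release and rise.

>>> move_arm --increments '[{"tx": 0, "ty": 0.0005, "tz": 0.0, "turn": 0}, {"tx": 0, "ty": 0.0005, "tz": 0.0, "turn": 0}, {"tx": 0, "ty": 0.0005, "tz": 0.0, "turn": 0}, {"tx": 0, "ty": 0.0005, "tz": 0.0, "turn": 0}, {"tx": 0, "ty": 0.0005, "tz": 0.0, "turn": 0}]' --gripper 0.65

```text
time_s: 12.83
eef_pos: [0.6185, 0.1163, 0.3099]
eef_rot: [-0.0, -0.635, 0.773, -0.0]
wrist_force: [-0.0, -0.3, -0.8]
opening: 0.649
```

```bash
python3 - <<'E'
from h import *
inc([.62,.117,.39],-101.2);print(get_obs()['opening'])
p,d=cam('scene');p=cv2.cvtColor(p,cv2.COLOR_RGB2BGR)
cv2.imwrite('pics/s19.png',cv2.resize(p[100:280,240:440],(660,594),interpolation=2))
E
```

```text
pos [0.6185 0.1163 0.3099] hdg -101.2 inc mm [ -0.9  -1.4 -80.1] turn 0.0006228692889749254 F [-0.  -0.3 -0.8] t 12.8333 q [-0.    0.25  1.37 -0.    1.52  1.76]
0.6493188441205296
```

View pics/s19.png

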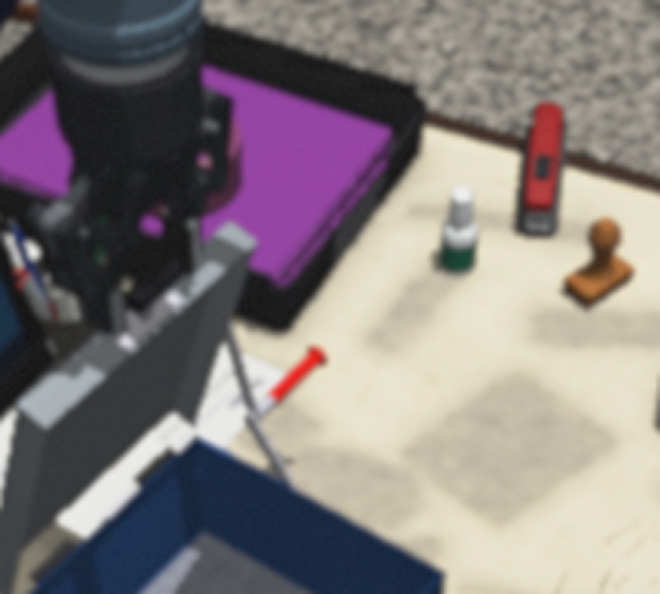

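Released, and the lid stands by itself. Rising straight up, then over to the stamp.

>>> move_arm --increments '[{"tx": 0, "ty": 0, "tz": -0.03, "turn": 0}, {"tx": 0, "ty": 0, "tz": -0.065, "turn": 0}, {"tx": 0, "ty": 0, "tz": -0.09, "turn": 0}, {"tx": 0, "ty": 0, "tz": -0.09, "turn": 0}]'

```text
time_s: 13.22
eef_pos: [0.6203, 0.1166, 0.4071]
eef_rot: [0.004, -0.635, 0.773, -0.004]
wrist_force: [-0.5, 0.2, 1.2]
opening: 0.648
```

```bash
python3 - <<'E'
from h import *
inc([.482,-.330,.14],-101.2)
z,d=cam('scene');np.savez('sl.npz',p=z,d=d);p=cv2.cvtColor(z,cv2.COLOR_RGB2BGR)
cv2.imwrite('pics/s20.png',cv2.resize(p[100:360,230:550],(738,600),interpolation=2))
E
```

```text
pos [0.6203 0.1166 0.4071] hdg -101.18 inc mm [465.4  51.9 265.7] turn 0.019266431995845323 F [-0.5  0.2  1.2] t 13.2167 q [-0.    0.22  1.22 -0.    1.7   1.76]
```

View pics/s20.png

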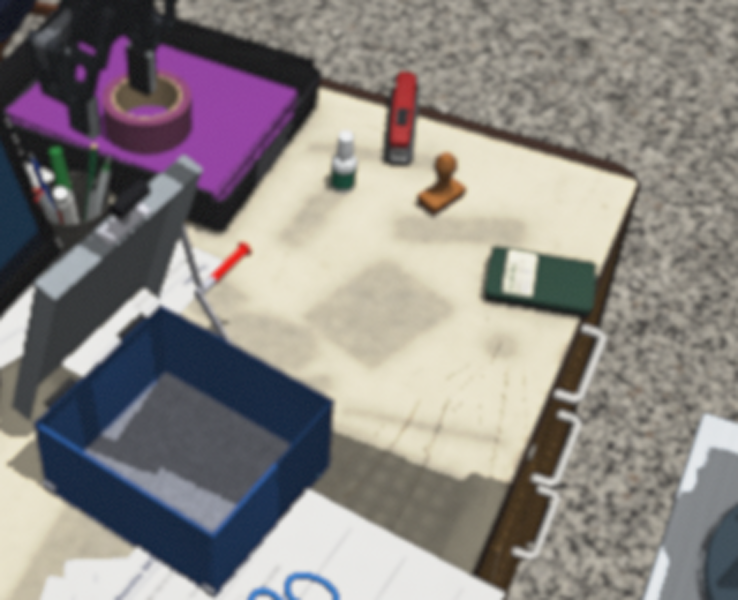

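>>> move_arm --increments '[{"tx": 0.04, "ty": 0.01, "tz": 0, "turn": 0}, {"tx": 0.08, "ty": 0.02, "tz": 0, "turn": 0}, {"tx": 0.12, "ty": 0.03, "tz": 0, "turn": 0}, {"tx": 0.16, "ty": 0.035, "tz": 0.005, "turn": 0}, {"tx": 0.19, "ty": 0.04, "tz": 0.03, "turn": 0}, {"tx": 0.22, "ty": 0.045, "tz": 0.055, "turn": 0}, {"tx": 0.25, "ty": 0.049, "tz": 0.08, "turn": 0}, {"tx": 0.28, "ty": 0.049, "tz": 0.105, "turn": 0}, {"tx": 0.31, "ty": 0.049, "tz": 0.13, "turn": 0}, {"tx": 0.34, "ty": 0.049, "tz": 0.155, "turn": 0}, {"tx": 0.37, "ty": 0.049, "tz": 0.18, "turn": 0}, {"tx": 0.4, "ty": 0.049, "tz": 0.205, "turn": 0}, {"tx": 0.43, "ty": 0.049, "tz": 0.23, "turn": 0}, {"tx": 0.455, "ty": 0.049, "tz": 0.255, "turn": 0}, {"tx": 0.465, "ty": 0.049, "tz": 0.267, "turn": 0}, {"tx": 0.465, "ty": 0.049, "tz": 0.267, "turn": 0}, {"tx": 0.465, "ty": 0.049, "tz": 0.267, "turn": 0}, {"tx": 0.465, "ty": 0.049, "tz": 0.267, "turn": 0}]'

```text
time_s: 14.77
eef_pos: [0.4809, -0.3291, 0.1337]
eef_rot: [0.0, -0.635, 0.772, -0.0]
wrist_force: [0.6, 0.1, 0.2]
opening: 0.652
```

```bash
python3 - <<'E'
from h import *
inc([.482,-.330,.037],-101.2)
z=np.load('sl.npz');p=z['p']; t=cam('top','t20.png')[0]
def red(p,roi):
    hsv=cv2.cvtColor(p,cv2.COLOR_RGB2HSV);H,S,V=hsv[...,0],hsv[...,1],hsv[...,2]
    m=((H<6)|(H>174))&(S>170)&(V>90); k=np.zeros_like(m);k[roi[1]:roi[3],roi[0]:roi[2]]=1;return list(comps(m&k,1))[0]
a=red(t,(300,180,400,310));b=red(p,(300,150,400,290));print(a[1],a[2],b[1],b[2],tri(a[2],b[2]))
s,_=cam('scene');s=cv2.cvtColor(s,cv2.COLOR_RGB2BGR);cv2.imwrite('pics/s21.png',cv2.resize(s[100:220,360:520],(800,600),interpolation=2))
t=cv2.imread('pics/t20.png');cv2.imwrite('pics/t20z.png',cv2.resize(t[160:340,230:550],(800,450),interpolation=2))
E
```

```text
pos [ 0.4809 -0.3291  0.1337] hdg -101.13 inc mm [ 0.6 -1.1 96.7] turn 0.07459754158315945 F [0.6 0.1 0.2] t 14.7667 q [-0.8   0.3   1.67  0.    1.17  0.96]
[355 223  23   9  89] [366.12359551 226.21348315] [323 206  15  15  55] [329.83636364 212.70909091] (array([ 0.60042854, -0.03372705,  0.12648667]), np.float64(0.00021479419214912767))
```

View pics/s21.png

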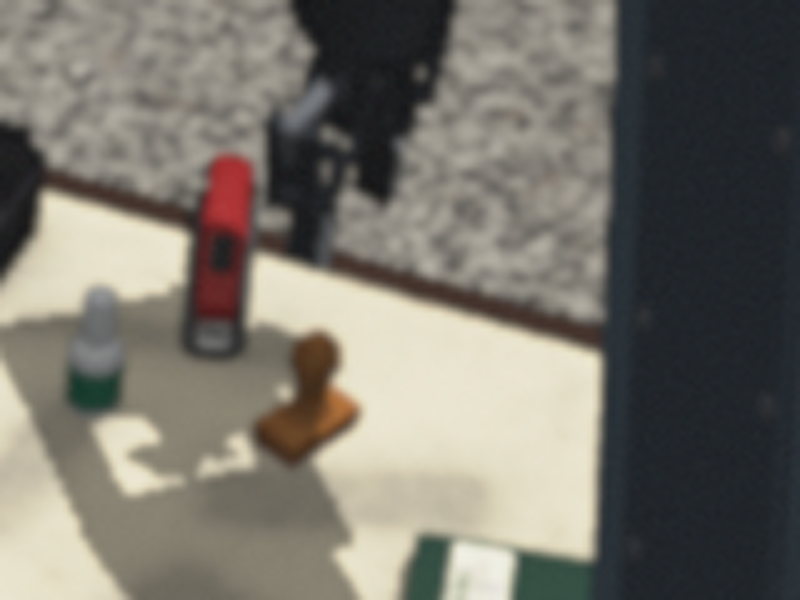

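View pics/t20z.png

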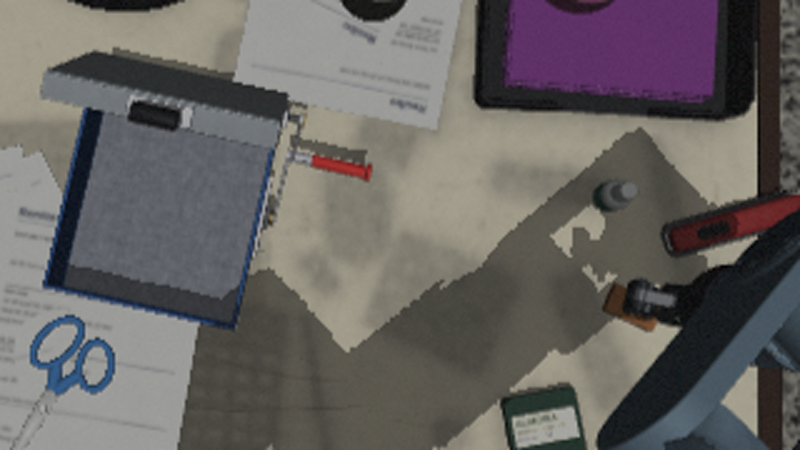

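The locked knob measures (0.600, -0.034, 0.127). The stamp is directly below the gripper, at (640,305) in the top zoom. Descending around its handle.

```bash
python3 - <<'E'
from h import *
print('ball',tri((489.7,282.8),(360+475/7.5,130+303/7.5)))
E
```

```text
ball (array([ 0.4831471 , -0.33425507,  0.05416268]), np.float64(0.0030274890192946847))
```

>>> move_arm --increments '[{"tx": 0.0005, "ty": -0.001, "tz": 0.03, "turn": 0}, {"tx": 0.0005, "ty": -0.001, "tz": 0.06, "turn": 0}, {"tx": 0.0005, "ty": -0.001, "tz": 0.085, "turn": 0}, {"tx": 0.0005, "ty": -0.001, "tz": 0.097, "turn": 0}, {"tx": 0.0005, "ty": -0.001, "tz": 0.097, "turn": 0}, {"tx": 0.0005, "ty": -0.001, "tz": 0.097, "turn": 0}]'

```text
time_s: 15.37
eef_pos: [0.4817, -0.3304, 0.0366]
eef_rot: [0.0, -0.635, 0.772, -0.0]
wrist_force: [-0.1, 0.1, 1.0]
opening: 0.648
```

```bash
python3 - <<'E'
from h import *
inc([.482,-.330,.037],-101.2)
s,_=cam('scene');s=cv2.cvtColor(s,cv2.COLOR_RGB2BGR);cv2.imwrite('pics/s22.png',cv2.resize(s[120:220,370:490],(720,600),interpolation=2))
E
```

```text
pos [ 0.4817 -0.3304  0.0366] hdg -101.12 inc mm [-0.4 -0.2 -0.4] turn 0.08457865134374742 F [-0.1  0.1  1. ] t 15.3667 q [-0.8   0.44  1.71  0.    0.99  0.96]
```

View pics/s22.png

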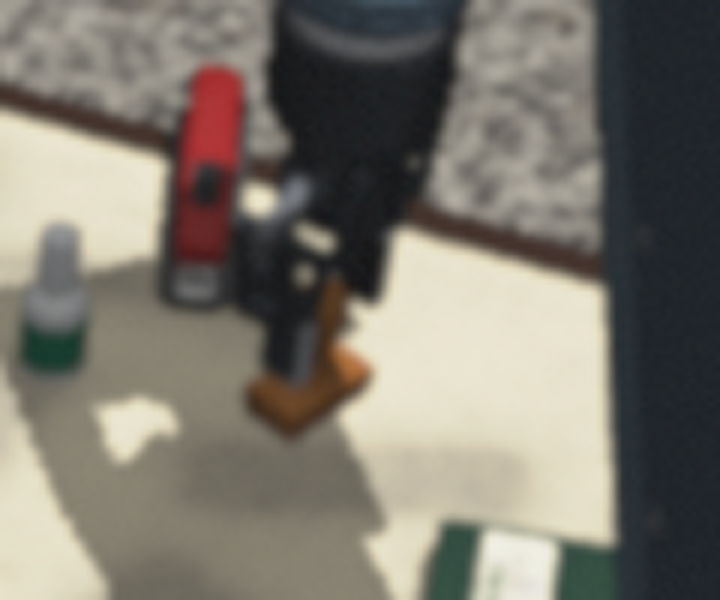

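The fingers straddle the handle, with the near finger at (290,345). Closing, then lifting.

>>> move_arm --increments '[{"tx": 0, "ty": 0, "tz": 0, "turn": 0}, {"tx": 0, "ty": 0, "tz": 0, "turn": 0}, {"tx": 0, "ty": 0, "tz": 0, "turn": 0}, {"tx": 0, "ty": 0, "tz": 0, "turn": 0}, {"tx": 0, "ty": 0, "tz": 0, "turn": 0}, {"tx": 0, "ty": 0, "tz": 0, "turn": 0}, {"tx": 0, "ty": 0, "tz": 0, "turn": 0}]' --gripper 0.1

```text
time_s: 16.0
eef_pos: [0.4822, -0.3313, 0.0375]
eef_rot: [0.0, -0.635, 0.773, -0.001]
wrist_force: [1.7, 2.3, 6.4]
opening: 0.262
```

>>> move_arm --increments '[{"tx": 0, "ty": 0, "tz": -0.01, "turn": 0}, {"tx": 0, "ty": 0, "tz": -0.03, "turn": 0}, {"tx": 0, "ty": 0, "tz": -0.06, "turn": 0}, {"tx": 0, "ty": 0, "tz": -0.1, "turn": 0}, {"tx": 0, "ty": 0, "tz": -0.14, "turn": 0}, {"tx": 0, "ty": 0, "tz": -0.18, "turn": 0}, {"tx": 0, "ty": 0, "tz": -0.21, "turn": 0}, {"tx": 0, "ty": 0, "tz": -0.21, "turn": 0}, {"tx": 0, "ty": 0, "tz": -0.21, "turn": 0}]'

```text
time_s: 16.75
eef_pos: [0.482, -0.3316, 0.2492]
eef_rot: [0.0, -0.635, 0.773, -0.003]
wrist_force: [-1.3, 0.4, -1.5]
opening: 0.261
```

```bash
python3 - <<'E'
from h import *
C=HINGE-.1*BX; C[2]=0
print('box',C, 'drop',C-.035*BX+.01*BY)
t=C-.035*BX+.0*BY; inc([t[0],t[1],.245],-101.2);print(get_obs()['opening'])
s,_=cam('scene');s=cv2.cvtColor(s,cv2.COLOR_RGB2BGR);cv2.imwrite('pics/s23.png',cv2.resize(s[40:240,330:530],(600,600),interpolation=2))
E
```

```text
box [0.56492895 0.12677836 0.        ] drop [0.53253786 0.14338612 0.        ]
pos [ 0.482  -0.3316  0.2492] hdg -101.18 inc mm [-465.8   42.5    2.4] turn 0.02052335512132686 F [-1.3  0.4 -1.5] t 16.75 q [-0.81  0.18  1.57 -0.    1.39  0.96]
0.2608229903044148
```

View pics/s23.png

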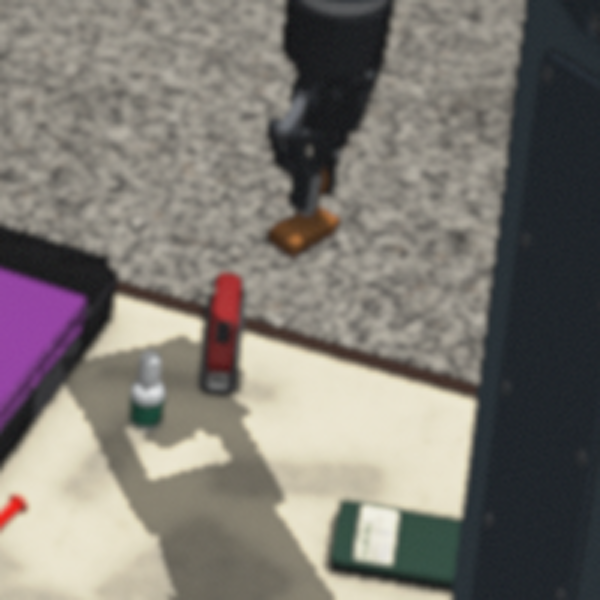

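The stamp is held upright. Carrying it across, forward first so as to stay clear of the lid.

>>> move_arm --increments '[{"tx": -0.025, "ty": 0.025, "tz": 0, "turn": 0}, {"tx": -0.06, "ty": 0.047, "tz": 0, "turn": 0}, {"tx": -0.1, "ty": 0.047, "tz": 0, "turn": 0}, {"tx": -0.14, "ty": 0.047, "tz": 0, "turn": 0}, {"tx": -0.18, "ty": 0.047, "tz": 0, "turn": 0}, {"tx": -0.22, "ty": 0.047, "tz": 0, "turn": 0}, {"tx": -0.26, "ty": 0.047, "tz": 0, "turn": 0}, {"tx": -0.3, "ty": 0.047, "tz": 0, "turn": 0}, {"tx": -0.34, "ty": 0.047, "tz": 0, "turn": 0}, {"tx": -0.38, "ty": 0.047, "tz": 0, "turn": 0}, {"tx": -0.42, "ty": 0.047, "tz": 0, "turn": 0}, {"tx": -0.45, "ty": 0.047, "tz": 0, "turn": 0}, {"tx": -0.466, "ty": 0.047, "tz": 0, "turn": 0}, {"tx": -0.466, "ty": 0.047, "tz": 0, "turn": 0}, {"tx": -0.466, "ty": 0.047, "tz": 0, "turn": 0}, {"tx": -0.466, "ty": 0.047, "tz": 0, "turn": 0}]'

```text
time_s: 18.13
eef_pos: [0.5243, 0.1349, 0.2442]
eef_rot: [-0.001, -0.635, 0.773, 0.001]
wrist_force: [-1.3, 0.9, -0.7]
opening: 0.262
```

```bash
python3 - <<'E'
from h import *
C=HINGE-.1*BX; C[2]=0
t=C-.04*BX; inc([t[0],t[1],.043],-101.2);print(get_obs()['opening'])
s,_=cam('scene');s=cv2.cvtColor(s,cv2.COLOR_RGB2BGR);cv2.imwrite('pics/s24.png',cv2.resize(s[120:360,230:550],(800,600),interpolation=2))
E
```

```text
pos [0.5243 0.1349 0.2442] hdg -101.18 inc mm [-1.000e-01 -2.000e+00  2.012e+02] turn 0.020436983868194147 F [-1.3  0.9 -0.7] t 18.1333 q [ 0.03  0.1   1.67 -0.    1.37  1.8 ]
0.2620837446226727
```

View pics/s24.png

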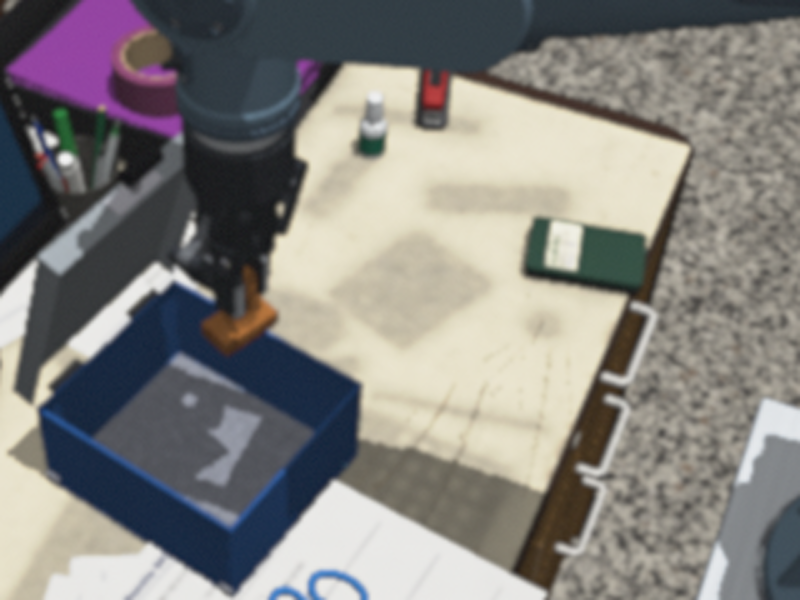

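The stamp hangs over the box at (238,320) in the zoom. Lowering it.

>>> move_arm --increments '[{"tx": 0, "ty": -0.002, "tz": 0.03, "turn": 0}, {"tx": 0, "ty": -0.002, "tz": 0.065, "turn": 0}, {"tx": 0, "ty": -0.002, "tz": 0.1, "turn": 0}, {"tx": 0, "ty": -0.002, "tz": 0.135, "turn": 0}, {"tx": 0, "ty": -0.002, "tz": 0.165, "turn": 0}, {"tx": 0, "ty": -0.002, "tz": 0.185, "turn": 0}, {"tx": 0, "ty": -0.002, "tz": 0.196, "turn": 0}, {"tx": 0, "ty": -0.002, "tz": 0.196, "turn": 0}, {"tx": 0, "ty": -0.002, "tz": 0.196, "turn": 0}]'

```text
time_s: 18.93
eef_pos: [0.5275, 0.1345, 0.05]
eef_rot: [-0.0, -0.634, 0.773, 0.0]
wrist_force: [0.7, 0.3, -0.5]
opening: 0.257
```

>>> move_arm --increments '[{"tx": 0, "ty": 0, "tz": 0.002, "turn": 0}, {"tx": 0, "ty": 0, "tz": 0.004, "turn": 0}, {"tx": 0, "ty": 0, "tz": 0.005, "turn": 0}, {"tx": 0, "ty": 0, "tz": 0.005, "turn": 0}]'

```text
time_s: 19.27
eef_pos: [0.5277, 0.1353, 0.0454]
eef_rot: [0.001, -0.635, 0.773, -0.0]
wrist_force: [-0.7, -0.3, -1.0]
opening: 0.259
```

>>> move_arm --increments '[{"tx": 0, "ty": 0, "tz": 0.001, "turn": 0}, {"tx": 0, "ty": 0, "tz": 0.002, "turn": 0}, {"tx": 0, "ty": 0, "tz": 0.002, "turn": 0}, {"tx": 0, "ty": 0, "tz": 0.002, "turn": 0}]'

```text
time_s: 19.6
eef_pos: [0.5271, 0.1353, 0.0426]
eef_rot: [-0.0, -0.635, 0.773, 0.0]
wrist_force: [-0.9, 0.8, -1.3]
opening: 0.26
```

>>> move_arm --increments '[{"tx": 0, "ty": 0, "tz": 0.001, "turn": 0}, {"tx": 0, "ty": 0, "tz": 0.0015, "turn": 0}, {"tx": 0, "ty": 0, "tz": 0.0015, "turn": 0}]'

```text
time_s: 19.85
eef_pos: [0.5276, 0.1354, 0.0415]
eef_rot: [0.0, -0.635, 0.773, -0.0]
wrist_force: [-1.1, 0.9, 2.9]
opening: 0.259
```

Contact felt: Fz went from -1.3 to +2.9 N at z = 0.0415. Releasing and rising.

>>> move_arm --increments '[{"tx": 0, "ty": 0, "tz": 0, "turn": 0}, {"tx": 0, "ty": 0, "tz": 0, "turn": 0}, {"tx": 0, "ty": 0, "tz": 0, "turn": 0}, {"tx": 0, "ty": 0, "tz": 0, "turn": 0}, {"tx": 0, "ty": 0, "tz": 0, "turn": 0}]' --gripper 0.65

```text
time_s: 20.27
eef_pos: [0.5271, 0.1352, 0.0411]
eef_rot: [-0.0, -0.635, 0.773, 0.0]
wrist_force: [0.1, -0.4, -0.1]
opening: 0.648
```

>>> move_arm --increments '[{"tx": 0, "ty": 0, "tz": -0.01, "turn": 0}, {"tx": 0, "ty": 0, "tz": -0.03, "turn": 0}, {"tx": 0, "ty": 0, "tz": -0.06, "turn": 0}, {"tx": 0, "ty": 0, "tz": -0.1, "turn": 0}, {"tx": 0, "ty": 0, "tz": -0.14, "turn": 0}, {"tx": 0, "ty": 0, "tz": -0.18, "turn": 0}, {"tx": 0, "ty": 0, "tz": -0.2, "turn": 0}, {"tx": 0, "ty": 0, "tz": -0.2, "turn": 0}]'

```text
time_s: 20.93
eef_pos: [0.5305, 0.1355, 0.2487]
eef_rot: [0.005, -0.635, 0.773, -0.004]
wrist_force: [0.3, -0.3, 0.4]
opening: 0.645
```

```bash
python3 - <<'E'
from h import *
K=np.array([.6004,-.0337,.1265])
inc([K[0],K[1],.2],-11.2);inc([K[0],K[1],.2],168.8)
s,_=cam('scene');np.savez('sl2.npz',p=s);s=cv2.cvtColor(s,cv2.COLOR_RGB2BGR);cv2.imwrite('pics/s25.png',cv2.resize(s[120:360,230:550],(800,600),interpolation=2))
E
```

```text
pos [0.5305 0.1355 0.2487] hdg -101.16 inc mm [ 152.5 -100.8   49.4] turn -89.96004760062146 F [ 0.3 -0.3  0.4] t 20.9333 q [ 0.03  0.1   1.67 -0.    1.37  1.8 ]
pos [0.5305 0.1355 0.2487] hdg -101.16 inc mm [ 152.5 -100.8   49.4] turn 90.03995239937854 F [ 0.3 -0.3  0.4] t 20.9333 q [ 0.03  0.1   1.67 -0.    1.37  1.8 ]
```

View pics/s25.png

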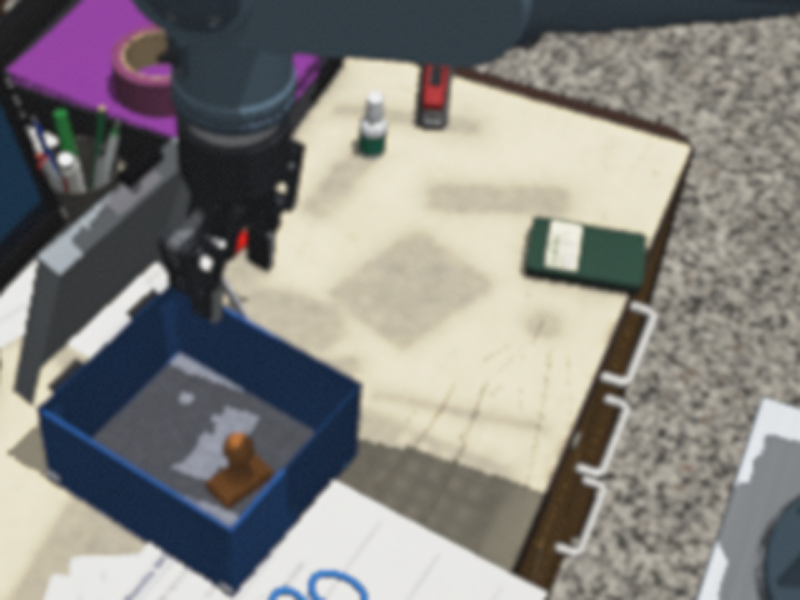

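The stamp stands inside the box at (240,465). Before going to the knob, I'll check how wide the wrist and forearm are against the side clearance to the lid.

```bash
python3 - <<'E'
from h import *
o=get_obs();T=o['eef_pos'];print(T)
u=T[:2]/np.hypot(*T[:2]);n=np.array([-u[1],u[0]])
for c in('top','scene'):
    p,d=viewer.camera(c);
    if c=='top': cv2.imwrite('pics/t25.png',cv2.cvtColor(p,cv2.COLOR_RGB2BGR)); np.savez('top25.npz',p=p,d=d)
    X=cloud(c,p,d).reshape(-1,3);X=X[np.isfinite(X[:,0])]
    r=X[:,:2]@u-np.hypot(*T[:2]);l=X[:,:2]@n;h=X[:,2]-T[2]
    for h0 in np.arange(0,.6,.04):
        for r0,r1 in((-.3,-.2),(-.2,-.1),(-.1,-.05),(-.05,0),(0,.05),(.05,.1)):
            m=(h>h0)&(h<h0+.04)&(abs(l)<.13)&(r>r0)&(r<r1)
            if m.sum()>15: print(c,'h %.2f r %.2f lat %.3f..%.3f'%(h0,r0,*np.percentile(l[m],[1,99])),m.sum())
E
```

```text
[0.5290506  0.13539033 0.24532753]
top h 0.00 r 0.05 lat -0.129..-0.051 110
top h 0.04 r 0.00 lat -0.124..-0.092 84
top h 0.04 r 0.05 lat -0.125..0.009 599
top h 0.08 r -0.05 lat -0.064..-0.049 73
top h 0.08 r 0.05 lat -0.053..-0.018 142
top h 0.28 r -0.20 lat -0.038..0.073 120
top h 0.28 r -0.10 lat -0.052..0.066 182
top h 0.28 r -0.05 lat -0.065..0.055 79
top h 0.32 r -0.20 lat -0.038..0.073 239
top h 0.32 r -0.10 lat -0.051..0.066 307
top h 0.32 r -0.05 lat -0.063..0.055 1910
top h 0.32 r 0.00 lat -0.066..0.058 1704
top h 0.36 r -0.30 lat -0.007..0.104 336
top h 0.36 r -0.20 lat -0.034..0.094 4584
top h 0.36 r -0.10 lat -0.047..0.080 1339
top h 0.36 r -0.05 lat -0.057..0.068 1999
top h 0.36 r 0.00 lat -0.058..0.059 805
top h 0.40 r -0.30 lat -0.000..0.107 5103
top h 0.40 r -0.20 lat 0.008..0.089 2360
top h 0.44 r -0.30 lat 0.018..0.096 1350
scene h 0.00 r -0.05 lat -0.030..-0.018 180
scene h 0.00 r 0.00 lat 0.030..0.042 123
scene h 0.04 r -0.05 lat -0.051..0.036 276
scene h 0.04 r 0.00 lat 0.015..0.063 315
scene h 0.04 r 0.05 lat -0.100..0.005 389
scene h 0.08 r -0.05 lat -0.055..
[... 533 characters left out ...]
lat 0.064..0.073 768
scene h 0.28 r 0.00 lat 0.050..0.067 637
scene h 0.28 r 0.05 lat 0.047..0.051 34
scene h 0.32 r -0.30 lat 0.083..0.105 256
scene h 0.32 r -0.20 lat -0.022..0.099 2106
scene h 0.32 r -0.10 lat -0.034..0.084 1746
scene h 0.32 r -0.05 lat -0.044..0.072 2115
scene h 0.32 r 0.00 lat -0.056..0.067 1391
scene h 0.32 r 0.05 lat 0.047..0.050 18
scene h 0.36 r -0.30 lat 0.097..0.126 1848
scene h 0.36 r -0.20 lat -0.028..0.099 3900
scene h 0.36 r -0.10 lat -0.045..0.083 1181
scene h 0.36 r -0.05 lat -0.054..0.072 671
scene h 0.36 r 0.00 lat 0.043..0.061 89
scene h 0.40 r -0.30 lat 0.017..0.128 4074
scene h 0.40 r -0.20 lat 0.019..0.089 965
scene h 0.44 r -0.30 lat 0.004..0.128 2642
```

View pics/t25.png

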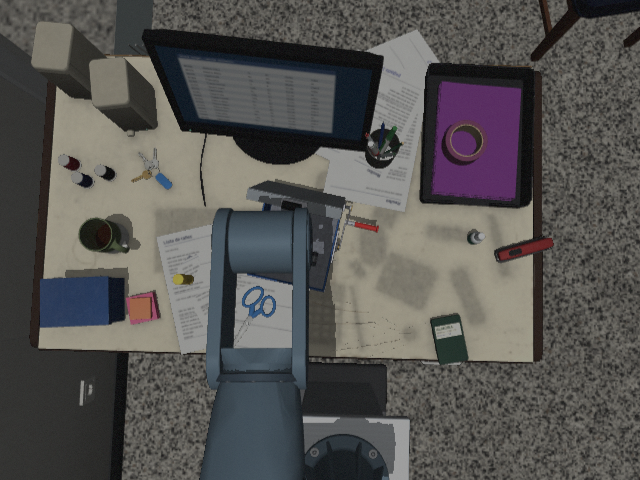

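The forearm fork is about ±65 mm wide, but only from about 0.25 m above the TCP, so it passes over the lid. The wrist (±41 mm) fits beside the lid. Going above the knob: right first, then to the rear, with a quarter turn so the jaws open fore and aft.

>>> move_arm --increments '[{"tx": 0.03, "ty": 0, "tz": 0, "turn": 0}, {"tx": 0.06, "ty": 0, "tz": 0, "turn": -7}, {"tx": 0.09, "ty": 0, "tz": 0, "turn": -14}, {"tx": 0.12, "ty": 0, "tz": 0, "turn": -21}, {"tx": 0.15, "ty": 0, "tz": 0, "turn": -28}, {"tx": 0.157, "ty": -0.01, "tz": 0, "turn": -35}, {"tx": 0.157, "ty": -0.03, "tz": 0, "turn": -42}, {"tx": 0.157, "ty": -0.05, "tz": 0.01, "turn": -49}, {"tx": 0.157, "ty": -0.07, "tz": 0.02, "turn": -56}, {"tx": 0.157, "ty": -0.09, "tz": 0.03, "turn": -63}, {"tx": 0.157, "ty": -0.103, "tz": 0.04, "turn": -70}, {"tx": 0.157, "ty": -0.103, "tz": 0.045, "turn": -77}, {"tx": 0.157, "ty": -0.103, "tz": 0.045, "turn": -84}, {"tx": 0.157, "ty": -0.103, "tz": 0.045, "turn": -90}, {"tx": 0.157, "ty": -0.103, "tz": 0.045, "turn": -90}, {"tx": 0.157, "ty": -0.103, "tz": 0.045, "turn": -90}, {"tx": 0.157, "ty": -0.103, "tz": 0.045, "turn": -90}]' --gripper 0.5

```text
time_s: 22.5
eef_pos: [0.5972, -0.0386, 0.1951]
eef_rot: [-0.0, 0.995, -0.099, -0.001]
wrist_force: [0.3, -0.5, -0.7]
opening: 0.502
```

```bash
python3 - <<'E'
from h import *
inc([.5994,-.0386,.109],-11.2)
s,_=cam('scene');s=cv2.cvtColor(s,cv2.COLOR_RGB2BGR);cv2.imwrite('pics/s26.png',cv2.resize(s[120:280,260:440],(675,600),interpolation=2))
E
```

```text
pos [ 0.5972 -0.0386  0.1951] hdg -11.35 inc mm [ 2.3 -0.4 86.1] turn -0.15078149765702165 F [ 0.3 -0.5 -0.7] t 22.5 q [-0.26  0.27  1.58  0.    1.3  -0.06]
```

View pics/s26.png

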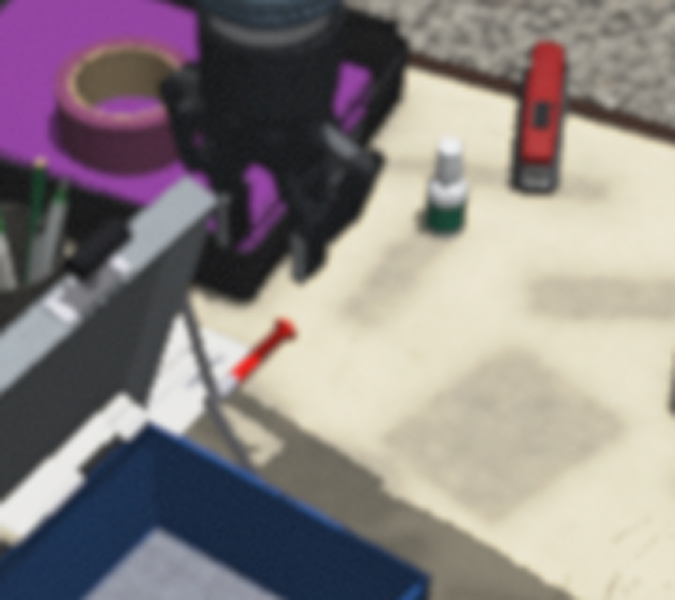

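The handle shows at (265,350) under the gripper. The jaws are open about 43 mm fore and aft. Descending around it.

>>> move_arm --increments '[{"tx": 0.002, "ty": 0, "tz": 0.025, "turn": 0}, {"tx": 0.002, "ty": 0, "tz": 0.05, "turn": 0}, {"tx": 0.002, "ty": 0, "tz": 0.07, "turn": 0}, {"tx": 0.002, "ty": 0, "tz": 0.082, "turn": 0}, {"tx": 0.002, "ty": 0, "tz": 0.09, "turn": 0}, {"tx": 0.002, "ty": 0, "tz": 0.09, "turn": 0}, {"tx": 0.002, "ty": 0, "tz": 0.09, "turn": 0}]'

```text
time_s: 23.13
eef_pos: [0.6001, -0.0392, 0.1067]
eef_rot: [0.0, 0.995, -0.098, 0.0]
wrist_force: [0.6, 0.9, -0.0]
opening: 0.501
```

```bash
python3 - <<'E'
from h import *
inc([.5994,-.0386,.104],-11.2)
for n,r in(('scene',(150,260,290,400)),('top',(180,270,310,410))):
    s,_=cam(n);s=cv2.cvtColor(s,cv2.COLOR_RGB2BGR);cv2.imwrite('pics/%s27.png'%n[0],cv2.resize(s[r[0]:r[1],r[2]:r[3]],None,fx=5,fy=5,interpolation=2))
E
```

```text
pos [ 0.6001 -0.0392  0.1067] hdg -11.2 inc mm [-0.8 -0.4  2.7] turn 0.0025940695016117843 F [ 0.6  0.9 -0. ] t 23.1333 q [-0.26  0.37  1.64  0.    1.13 -0.07]
```

View pics/s27.png

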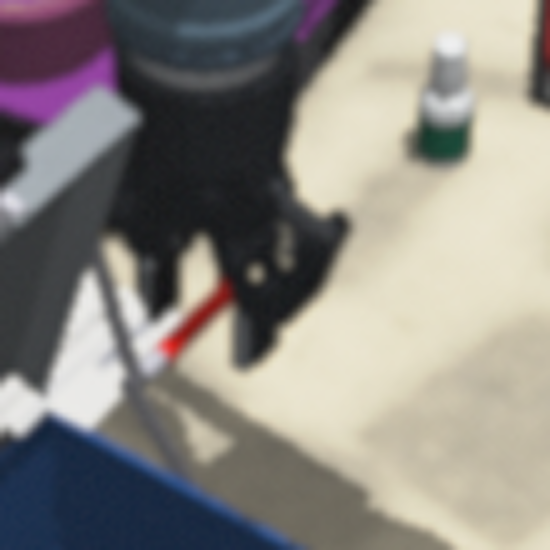

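View pics/t27.png

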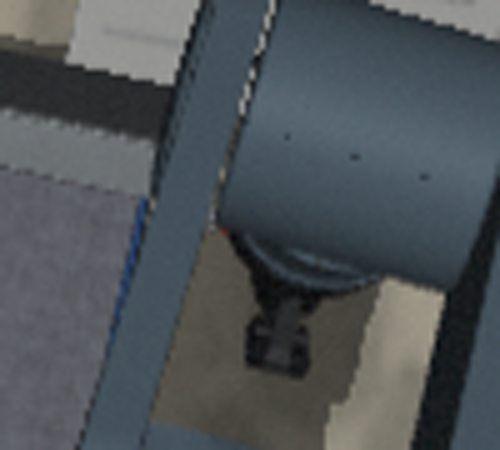

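The red handle passes between the front finger (250,340) and the rear finger (155,290). I'll narrow the cage partly and watch the force.

>>> move_arm --increments '[{"tx": 0, "ty": 0, "tz": 0.002, "turn": 0}, {"tx": 0, "ty": 0, "tz": 0.002, "turn": 0}, {"tx": 0, "ty": 0, "tz": 0.002, "turn": 0}, {"tx": 0, "ty": 0, "tz": 0.002, "turn": 0}]' --gripper 0.32

```text
time_s: 23.57
eef_pos: [0.6, -0.0392, 0.1046]
eef_rot: [0.0, 0.995, -0.097, 0.0]
wrist_force: [0.7, 0.7, -0.8]
opening: 0.316
```

>>> move_arm --increments '[{"tx": -0.001, "ty": 0, "tz": 0, "turn": 0}, {"tx": -0.002, "ty": 0, "tz": 0, "turn": 0}, {"tx": -0.003, "ty": 0, "tz": 0, "turn": 0}, {"tx": -0.003, "ty": 0, "tz": 0, "turn": 0}]'

```text
time_s: 23.9
eef_pos: [0.5966, -0.0384, 0.1041]
eef_rot: [-0.0, 0.995, -0.097, -0.0]
wrist_force: [-0.7, -0.2, 0.2]
opening: 0.317
```

>>> move_arm --increments '[{"tx": -0.001, "ty": 0, "tz": 0, "turn": 0}, {"tx": -0.002, "ty": 0, "tz": 0, "turn": 0}, {"tx": -0.003, "ty": 0, "tz": 0, "turn": 0}, {"tx": -0.003, "ty": 0, "tz": 0, "turn": 0}]'

```text
time_s: 24.23
eef_pos: [0.594, -0.038, 0.1043]
eef_rot: [0.0, 0.995, -0.097, 0.0]
wrist_force: [1.3, 0.3, 0.5]
opening: 0.319
```

>>> move_arm --increments '[{"tx": -0.001, "ty": 0, "tz": 0, "turn": 0}, {"tx": -0.002, "ty": 0, "tz": 0, "turn": 0}, {"tx": -0.002, "ty": 0, "tz": 0, "turn": 0}]'

```text
time_s: 24.48
eef_pos: [0.5928, -0.0378, 0.1048]
eef_rot: [0.0, 0.995, -0.097, 0.001]
wrist_force: [1.9, -1.0, 2.1]
opening: 0.321
```

Contact with the rear finger felt at x ≈ 0.593, which puts the knob centre near 0.600, as measured. I'll recentre and narrow the cage to about 17 mm.

>>> move_arm --increments '[{"tx": 0.004, "ty": 0, "tz": 0, "turn": 0}, {"tx": 0.0075, "ty": 0, "tz": 0, "turn": 0}, {"tx": 0.0075, "ty": 0, "tz": 0, "turn": 0}]'

```text
time_s: 24.73
eef_pos: [0.5996, -0.0391, 0.104]
eef_rot: [-0.0, 0.995, -0.097, -0.0]
wrist_force: [-0.5, -0.0, 0.4]
opening: 0.323
```

>>> move_arm --increments '[{"tx": 0, "ty": 0, "tz": 0, "turn": 0}, {"tx": 0, "ty": 0, "tz": 0, "turn": 0}, {"tx": 0, "ty": 0, "tz": 0, "turn": 0}, {"tx": 0, "ty": 0, "tz": 0, "turn": 0}]' --gripper 0.19

```text
time_s: 25.07
eef_pos: [0.5992, -0.039, 0.104]
eef_rot: [-0.0, 0.995, -0.097, -0.0]
wrist_force: [1.1, 0.7, -1.2]
opening: 0.192
```

```bash
python3 - <<'E'
from h import *
inc([.5994,-.0386,.104],-11.2);print(get_obs()['opening'])
# knob circle: foot pivot in box x at height .05
C=HINGE-.1*BX
K=np.array([.6004,-.0337,.1215]); kx=(K-C)@BX; K0=np.array([.4659,-.0044,.083]);k0=(K0-C)@BX
for F in(.002,.008,.014):
    print(F,kx,k0,np.hypot(kx-F,.0715),np.hypot(k0-F,.033))
s,_=cam('scene');s=cv2.cvtColor(s,cv2.COLOR_RGB2BGR);cv2.imwrite('pics/s28.png',cv2.resize(s[150:260,290:400],None,fx=5,fy=5,interpolation=2))
E
```

```text
pos [ 0.5992 -0.039   0.104 ] hdg -11.17 inc mm [ 0.1 -0.4  0. ] turn 0.027976450586550072 F [ 1.1  0.7 -1.2] t 25.0667 q [-0.26  0.38  1.64  0.    1.13 -0.07]
0.19227765308389438
0.002 0.0659659239558981 -0.0716636109293134 0.09593690336638835 0.08071757909616258
0.008 0.0659659239558981 -0.0716636109293134 0.09204508862541749 0.08622813291668226
0.014 0.0659659239558981 -0.0716636109293134 0.0883895200382386 0.09180007754598458
```

View pics/s28.png

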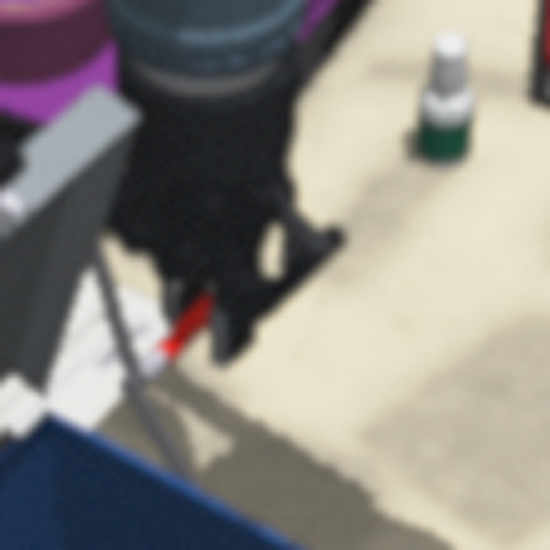

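The cage surrounds the handle at (190,325). The circle fits a foot pivot at box x ≈ 11 mm with the knob about 38° behind vertical. Here is the table for the arc.

```bash
cat >> h.py <<'E'
def kn(p0,p1,n):
    f=lambda p:(.09*np.sin(np.radians(p)),.09*np.cos(np.radians(p)))
    s=f(p0)
    print(' '.join('[%.1f: %.1f,%.1f]'%(p,(f(p)[0]-s[0])*1e3,-(f(p)[1]-s[1])*1e3) for p in np.linspace(p0,p1,n+1)[1:]))
E
python3 -c "
from h import *
kn(38,32,4);kn(32,26,4);kn(26,10,8);kn(10,-14,12);kn(-14,-38,12);kn(-38,-56,12);kn(-56,-70,14)"
```

```text
[36.5: -1.9,-1.4] [35.0: -3.8,-2.8] [33.5: -5.7,-4.1] [32.0: -7.7,-5.4]
[30.5: -2.0,-1.2] [29.0: -4.1,-2.4] [27.5: -6.1,-3.5] [26.0: -8.2,-4.6]
[24.0: -2.8,-1.3] [22.0: -5.7,-2.6] [20.0: -8.7,-3.7] [18.0: -11.6,-4.7] [16.0: -14.6,-5.6] [14.0: -17.7,-6.4] [12.0: -20.7,-7.1] [10.0: -23.8,-7.7]
[8.0: -3.1,-0.5] [6.0: -6.2,-0.9] [4.0: -9.4,-1.1] [2.0: -12.5,-1.3] [0.0: -15.6,-1.4] [-2.0: -18.8,-1.3] [-4.0: -21.9,-1.1] [-6.0: -25.0,-0.9] [-8.0: -28.2,-0.5] [-10.0: -31.3,-0.0] [-12.0: -34.3,0.6] [-14.0: -37.4,1.3]
[-16.0: -3.0,0.8] [-18.0: -6.0,1.7] [-20.0: -9.0,2.8] [-22.0: -11.9,3.9] [-24.0: -14.8,5.1] [-26.0: -17.7,6.4] [-28.0: -20.5,7.9] [-30.0: -23.2,9.4] [-32.0: -25.9,11.0] [-34.0: -28.6,12.7] [-36.0: -31.1,14.5] [-38.0: -33.6,16.4]
[-39.5: -1.8,1.5] [-41.0: -3.6,3.0] [-42.5: -5.4,4.6] [-44.0: -7.1,6.2] [-45.5: -8.8,7.8] [-47.0: -10.4,9.5] [-48.5: -12.0,11.3] [-50.0: -13.5,13.1] [-51.5: -15.0,14.9] [-53.0: -16.5,16.8] [-54.5: -17.9,18.7] [-56.0: -19.2,20.6]
[-57.0: -0.9,1.3] [-58.0: -1.7,2.6] [-59.0: -2.5,4.0] [-60.0: -3.3,5.3] [-61.0: -4.1,6.7] [-62.0: -4.9,8.1] [-63.0: -5.6,9.5] [-64.0: -6.3,10.9] [-65.0: -7.0,12.3] [-66.0: -7.6,13.7] [-67.0: -8.2,15.2] [-68.0: -8.8,16.6] [-69.0: -9.4,18.1] [-70.0: -10.0,19.5]
```

>>> move_arm --increments '[{"tx": -0.0019, "ty": 0, "tz": -0.0014, "turn": 0}, {"tx": -0.0038, "ty": 0, "tz": -0.0028, "turn": 0}, {"tx": -0.0057, "ty": 0, "tz": -0.0041, "turn": 0}, {"tx": -0.0057, "ty": 0, "tz": -0.0041, "turn": 0}]'

```text
time_s: 25.45
eef_pos: [0.5934, -0.0379, 0.1087]
eef_rot: [0.0, 0.995, -0.097, 0.0]
wrist_force: [0.3, -0.4, 1.1]
opening: 0.184
```

>>> move_arm --increments '[{"tx": -0.001, "ty": 0, "tz": -0.0007, "turn": 0}, {"tx": -0.002, "ty": 0, "tz": -0.0013, "turn": 0}, {"tx": -0.003, "ty": 0, "tz": -0.0019, "turn": 0}, {"tx": -0.003, "ty": 0, "tz": -0.0019, "turn": 0}]'

```text
time_s: 25.78
eef_pos: [0.5908, -0.0373, 0.1104]
eef_rot: [0.0, 0.995, -0.097, 0.0]
wrist_force: [0.9, 0.2, 1.1]
opening: 0.191
```

```bash
python3 - <<'E'
from h import *
inc([.5994,-.0386,.104],-11.2)
s,_=cam('scene');s=cv2.cvtColor(s,cv2.COLOR_RGB2BGR);cv2.imwrite('pics/s29.png',cv2.resize(s[150:260,290:400],None,fx=5,fy=5,interpolation=2))
E
```

```text
pos [ 0.5908 -0.0373  0.1104] hdg -11.17 inc mm [ 8.7 -0.4  6.4] turn 0.0297558570523222 F [0.9 0.2 1.1] t 25.7833 q [-0.26  0.35  1.66 -0.    1.13 -0.07]
```

View pics/s29.png

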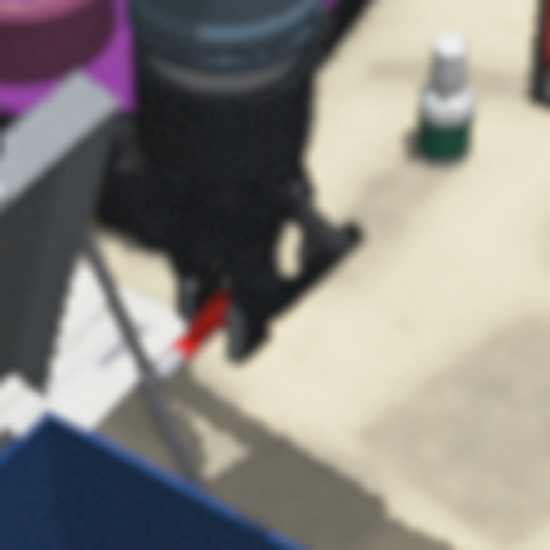

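The stay is now straight, the lid has lifted slightly (its corner moved from (100,90) to (80,75)), and the forces are about 1 N. Moving on over dead centre.

>>> move_arm --increments '[{"tx": -0.0014, "ty": 0, "tz": -0.0008, "turn": 0}, {"tx": -0.0028, "ty": 0, "tz": -0.0017, "turn": 0}, {"tx": -0.0042, "ty": 0, "tz": -0.0025, "turn": 0}, {"tx": -0.0056, "ty": 0, "tz": -0.0033, "turn": 0}, {"tx": -0.0056, "ty": 0, "tz": -0.0033, "turn": 0}]'

```text
time_s: 26.25
eef_pos: [0.5849, -0.0361, 0.1136]
eef_rot: [-0.0, 0.995, -0.097, -0.0]
wrist_force: [0.8, 0.5, -0.5]
opening: 0.192
```

```bash
python3 - <<'E'
from h import *
inc([.5994,-.0386,.104],-11.2)
s,_=cam('scene');s=cv2.cvtColor(s,cv2.COLOR_RGB2BGR);cv2.imwrite('pics/s30.png',cv2.resize(s[150:260,290:400],None,fx=5,fy=5,interpolation=2))
E
```

```text
pos [ 0.5849 -0.0361  0.1136] hdg -11.17 inc mm [14.7 -0.4  9.6] turn 0.030191022515253962 F [ 0.8  0.5 -0.5] t 26.25 q [-0.26  0.33  1.67 -0.    1.14 -0.07]
```

View pics/s30.png

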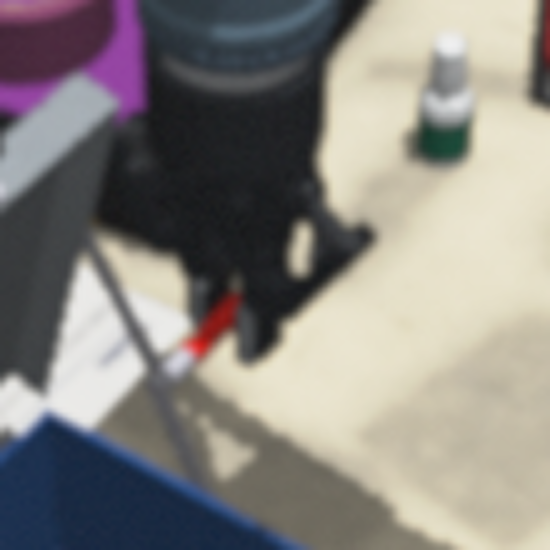

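The knee has gone through to the folding side. Folding on forward now and lowering slowly.

>>> move_arm --increments '[{"tx": -0.0014, "ty": 0, "tz": -0.0007, "turn": 0}, {"tx": -0.0028, "ty": 0, "tz": -0.0013, "turn": 0}, {"tx": -0.0057, "ty": 0, "tz": -0.0026, "turn": 0}, {"tx": -0.0087, "ty": 0, "tz": -0.0037, "turn": 0}, {"tx": -0.0116, "ty": 0, "tz": -0.0047, "turn": 0}, {"tx": -0.0146, "ty": 0, "tz": -0.0056, "turn": 0}, {"tx": -0.0177, "ty": 0, "tz": -0.0064, "turn": 0}, {"tx": -0.0207, "ty": 0, "tz": -0.0071, "turn": 0}, {"tx": -0.0238, "ty": 0, "tz": -0.0077, "turn": 0}, {"tx": -0.0238, "ty": 0, "tz": -0.0077, "turn": 0}]'

```text
time_s: 27.13
eef_pos: [0.5608, -0.0314, 0.1209]
eef_rot: [-0.0, 0.995, -0.097, -0.001]
wrist_force: [-2.0, 0.5, -1.0]
opening: 0.188
```

```bash
python3 - <<'E'
from h import *
inc([.5994,-.0386,.104],-11.2)
s,_=cam('scene');s=cv2.cvtColor(s,cv2.COLOR_RGB2BGR);cv2.imwrite('pics/s31.png',cv2.resize(s[140:300,240:440],None,fx=4,fy=3.75,interpolation=2))
E
```

```text
pos [ 0.5608 -0.0314  0.1209] hdg -11.17 inc mm [39.3 -0.4 16.9] turn 0.03489043776457379 F [-2.   0.5 -1. ] t 27.1333 q [-0.27  0.28  1.73 -0.    1.14 -0.07]
```

View pics/s31.png

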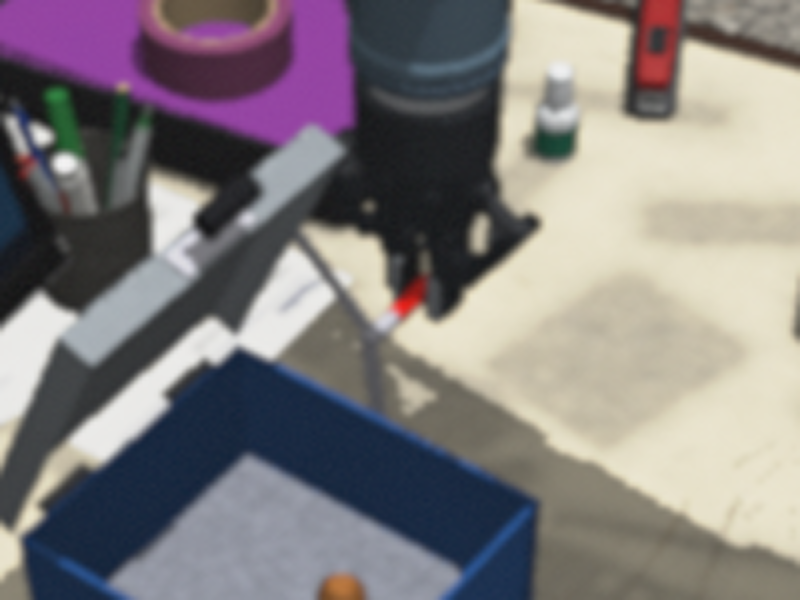

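It works: the front finger now carries about 2 N from the lid. Going on.

>>> move_arm --increments '[{"tx": -0.0015, "ty": 0, "tz": -0.0003, "turn": 0}, {"tx": -0.0031, "ty": 0, "tz": -0.0005, "turn": 0}, {"tx": -0.0062, "ty": 0, "tz": -0.0009, "turn": 0}, {"tx": -0.0094, "ty": 0, "tz": -0.0011, "turn": 0}, {"tx": -0.0125, "ty": 0, "tz": -0.0013, "turn": 0}, {"tx": -0.0156, "ty": 0, "tz": -0.0014, "turn": 0}, {"tx": -0.0188, "ty": 0, "tz": -0.0013, "turn": 0}, {"tx": -0.0219, "ty": 0, "tz": -0.0011, "turn": 0}, {"tx": -0.025, "ty": 0, "tz": -0.0009, "turn": 0}, {"tx": -0.0282, "ty": 0, "tz": -0.0005, "turn": 0}, {"tx": -0.0313, "ty": 0, "tz": 0, "turn": 0}, {"tx": -0.0343, "ty": 0, "tz": 0.0006, "turn": 0}, {"tx": -0.0374, "ty": 0, "tz": 0.0013, "turn": 0}, {"tx": -0.0374, "ty": 0, "tz": 0.0013, "turn": 0}]'

```text
time_s: 28.35
eef_pos: [0.5238, -0.0241, 0.1192]
eef_rot: [-0.0, 0.995, -0.097, -0.001]
wrist_force: [-5.8, 0.0, -1.9]
opening: 0.189
```

```bash
python3 - <<'E'
from h import *
inc([.5994,-.0386,.104],-11.2)
s,_=cam('scene');s=cv2.cvtColor(s,cv2.COLOR_RGB2BGR);cv2.imwrite('pics/s32.png',cv2.resize(s[140:300,240:440],None,fx=4,fy=3.75,interpolation=2))
E
```

```text
pos [ 0.5238 -0.0241  0.1192] hdg -11.16 inc mm [77.  -0.4 15.1] turn 0.03655095141067477 F [-5.8  0.  -1.9] t 28.35 q [-0.27  0.2   1.83 -0.    1.11 -0.08]
```

View pics/s32.png

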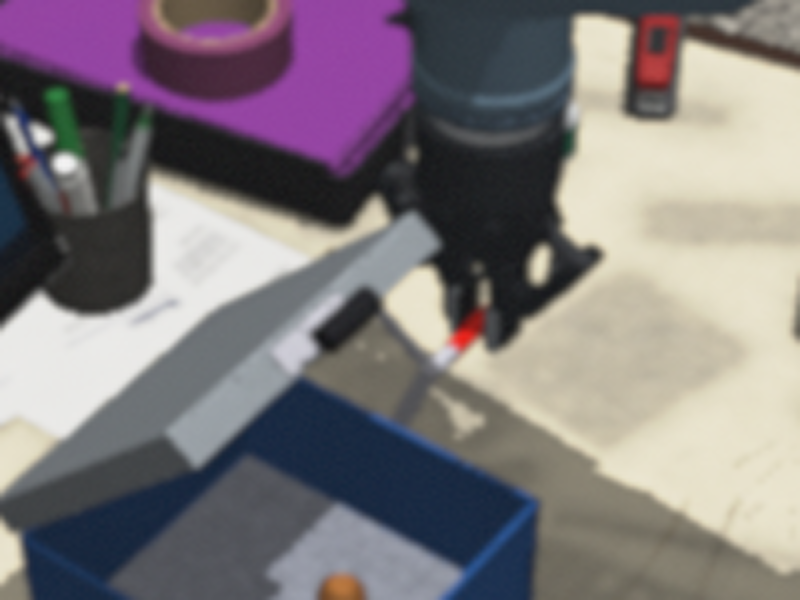

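The lid is about halfway and under control (Fx -5.8 N).

>>> move_arm --increments '[{"tx": -0.0015, "ty": 0, "tz": 0.0004, "turn": 0}, {"tx": -0.003, "ty": 0, "tz": 0.0008, "turn": 0}, {"tx": -0.006, "ty": 0, "tz": 0.0017, "turn": 0}, {"tx": -0.009, "ty": 0, "tz": 0.0028, "turn": 0}, {"tx": -0.0119, "ty": 0, "tz": 0.0039, "turn": 0}, {"tx": -0.0148, "ty": 0, "tz": 0.0051, "turn": 0}, {"tx": -0.0177, "ty": 0, "tz": 0.0064, "turn": 0}, {"tx": -0.0205, "ty": 0, "tz": 0.0079, "turn": 0}, {"tx": -0.0232, "ty": 0, "tz": 0.0094, "turn": 0}, {"tx": -0.0259, "ty": 0, "tz": 0.011, "turn": 0}, {"tx": -0.0286, "ty": 0, "tz": 0.0127, "turn": 0}, {"tx": -0.0311, "ty": 0, "tz": 0.0145, "turn": 0}, {"tx": -0.0336, "ty": 0, "tz": 0.0164, "turn": 0}, {"tx": -0.0336, "ty": 0, "tz": 0.0164, "turn": 0}]'

```text
time_s: 29.57
eef_pos: [0.4897, -0.0172, 0.102]
eef_rot: [-0.0, 0.995, -0.097, -0.002]
wrist_force: [-8.5, 0.8, -4.8]
opening: 0.187
```

```bash
python3 - <<'E'
from h import *
inc([.5994,-.0386,.104],-11.2)
s,_=cam('scene');s=cv2.cvtColor(s,cv2.COLOR_RGB2BGR);cv2.imwrite('pics/s33.png',cv2.resize(s[180:340,240:440],None,fx=4,fy=3.75,interpolation=2))
E
```

```text
pos [ 0.4897 -0.0172  0.102 ] hdg -11.16 inc mm [111.7  -0.2  -2.6] turn 0.03942394272942806 F [-8.5  0.8 -4.8] t 29.5667 q [-0.28  0.16  1.92 -0.    1.07 -0.08]
```

View pics/s33.png

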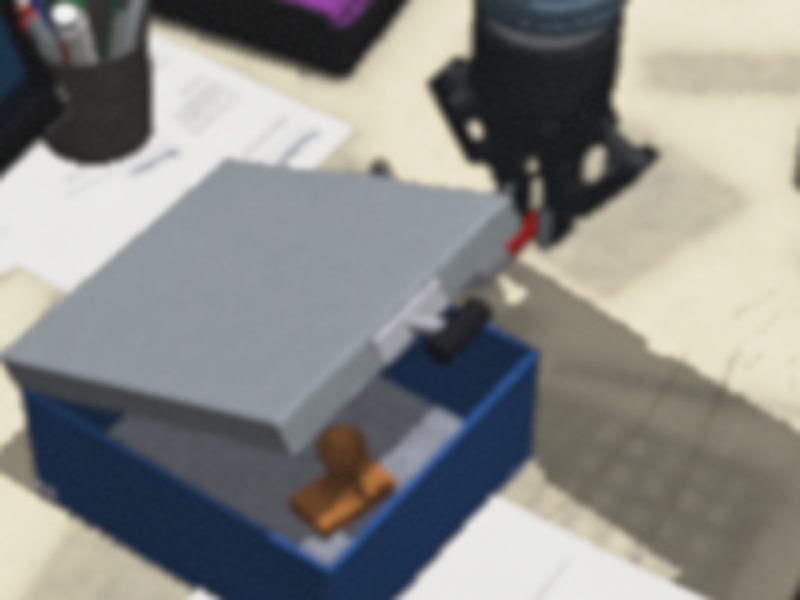

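>>> move_arm --increments '[{"tx": -0.0009, "ty": 0, "tz": 0.0007, "turn": 0}, {"tx": -0.0018, "ty": 0, "tz": 0.0015, "turn": 0}, {"tx": -0.0036, "ty": 0, "tz": 0.003, "turn": 0}, {"tx": -0.0054, "ty": 0, "tz": 0.0046, "turn": 0}, {"tx": -0.0071, "ty": 0, "tz": 0.0062, "turn": 0}, {"tx": -0.0088, "ty": 0, "tz": 0.0078, "turn": 0}, {"tx": -0.0104, "ty": 0, "tz": 0.0095, "turn": 0}, {"tx": -0.012, "ty": 0, "tz": 0.0113, "turn": 0}, {"tx": -0.0135, "ty": 0, "tz": 0.0131, "turn": 0}, {"tx": -0.015, "ty": 0, "tz": 0.0149, "turn": 0}, {"tx": -0.0165, "ty": 0, "tz": 0.0168, "turn": 0}, {"tx": -0.0165, "ty": 0, "tz": 0.0168, "turn": 0}]'

```text
time_s: 30.62
eef_pos: [0.4716, -0.0134, 0.0841]
eef_rot: [-0.001, 0.995, -0.097, -0.005]
wrist_force: [-12.6, 2.0, -9.5]
opening: 0.189
```

```bash
python3 - <<'E'
from h import *
inc([.5994,-.0386,.104],-11.2)
s,_=cam('scene');s=cv2.cvtColor(s,cv2.COLOR_RGB2BGR);cv2.imwrite('pics/s34.png',cv2.resize(s[180:340,240:440],None,fx=4,fy=3.75,interpolation=2))
E
```

```text
pos [ 0.4716 -0.0134  0.0841] hdg -11.14 inc mm [130.1   0.  -21.1] turn 0.055131612382126605 F [-12.6   2.   -9.5] t 30.6167 q [-0.28  0.15  1.97 -0.    1.03 -0.09]
```

View pics/s34.png

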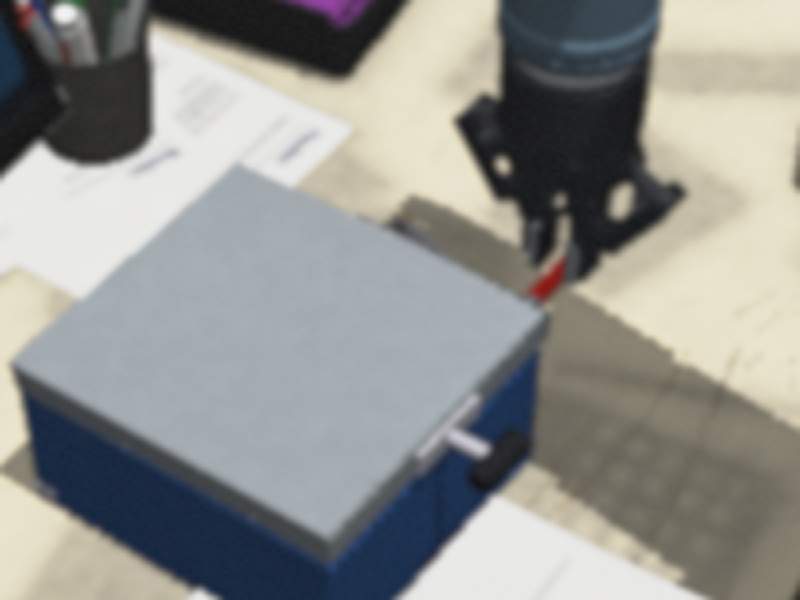

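The lid is nearly shut, with about 5 mm of knob travel left. The last part goes more slowly.

>>> move_arm --increments '[{"tx": -0.0004, "ty": 0, "tz": 0.0006, "turn": 0}, {"tx": -0.0009, "ty": 0, "tz": 0.0013, "turn": 0}, {"tx": -0.0013, "ty": 0, "tz": 0.002, "turn": 0}, {"tx": -0.0017, "ty": 0, "tz": 0.0026, "turn": 0}, {"tx": -0.0021, "ty": 0, "tz": 0.0033, "turn": 0}, {"tx": -0.0025, "ty": 0, "tz": 0.004, "turn": 0}, {"tx": -0.0029, "ty": 0, "tz": 0.0047, "turn": 0}, {"tx": -0.0033, "ty": 0, "tz": 0.0053, "turn": 0}, {"tx": -0.0033, "ty": 0, "tz": 0.0053, "turn": 0}]'

```text
time_s: 31.42
eef_pos: [0.4702, -0.0134, 0.0807]
eef_rot: [-0.0, 0.995, -0.097, -0.003]
wrist_force: [-11.8, 0.9, 3.1]
opening: 0.19
```

```bash
python3 - <<'E'
from h import *
inc([.4674,-.0124,.07],-11.2)
s,_=cam('scene');s=cv2.cvtColor(s,cv2.COLOR_RGB2BGR);cv2.imwrite('pics/s35.png',cv2.resize(s[180:340,240:440],None,fx=4,fy=3.75,interpolation=2))
E
```

```text
pos [ 0.4702 -0.0134  0.0807] hdg -11.14 inc mm [-2.8 -0.5 10.7] turn 0.06031507890548937 F [-11.8   0.9   3.1] t 31.4167 q [-0.28  0.16  1.98 -0.    1.01 -0.09]
```

View pics/s35.png

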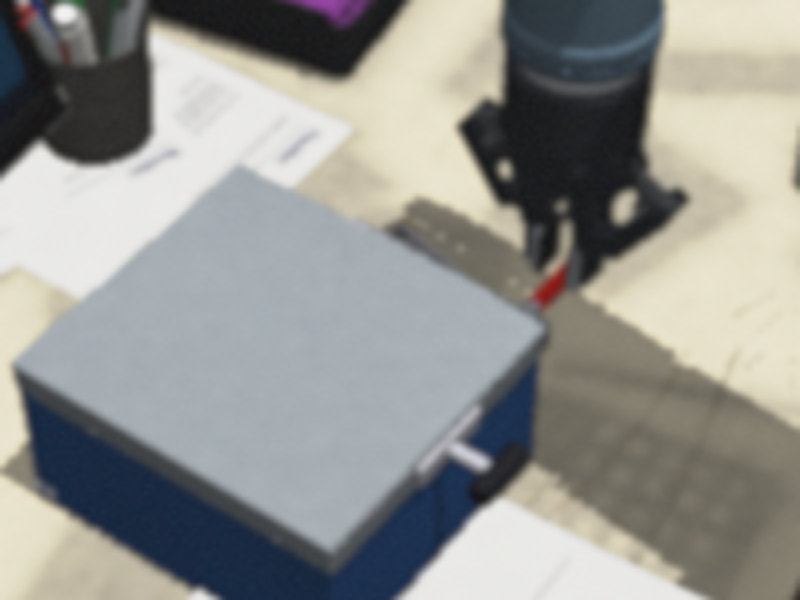

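The lid's outline is within 1-2 px of the shut picture, but the front finger still carries about 12 N. So there is a little travel left, and I'll ease forward until that load drops to zero.

>>> move_arm --increments '[{"tx": -0.0006, "ty": 0, "tz": 0.0003, "turn": 0}, {"tx": -0.0012, "ty": 0, "tz": 0.0006, "turn": 0}, {"tx": -0.0018, "ty": 0, "tz": 0.0009, "turn": 0}, {"tx": -0.0024, "ty": 0, "tz": 0.0012, "turn": 0}, {"tx": -0.0024, "ty": 0, "tz": 0.0012, "turn": 0}, {"tx": -0.0024, "ty": 0, "tz": 0.0012, "turn": 0}]'

```text
time_s: 31.97
eef_pos: [0.4699, -0.0133, 0.0806]
eef_rot: [-0.0, 0.995, -0.097, -0.001]
wrist_force: [-7.8, 2.0, 4.1]
opening: 0.19
```

>>> move_arm --increments '[{"tx": -0.0006, "ty": 0, "tz": 0.0003, "turn": 0}, {"tx": -0.0012, "ty": 0, "tz": 0.0006, "turn": 0}, {"tx": -0.0018, "ty": 0, "tz": 0.0009, "turn": 0}, {"tx": -0.0018, "ty": 0, "tz": 0.0009, "turn": 0}, {"tx": -0.0018, "ty": 0, "tz": 0.0009, "turn": 0}]'

```text
time_s: 32.38
eef_pos: [0.4695, -0.0134, 0.08]
eef_rot: [0.0, 0.995, -0.097, 0.001]
wrist_force: [-3.7, 0.5, 1.6]
opening: 0.189
```

```bash
python3 - <<'E'
from h import *
inc([.4674,-.0124,.07],-11.2)
s,d=cam('scene');np.savez('s36.npz',p=s,d=d);s=cv2.cvtColor(s,cv2.COLOR_RGB2BGR);cv2.imwrite('pics/s36.png',cv2.resize(s[180:340,240:440],None,fx=4,fy=3.75,interpolation=2))
E
```

```text
pos [ 0.4695 -0.0134  0.08  ] hdg -11.17 inc mm [-2.3 -0.5 10. ] turn 0.025350035756332545 F [-3.7  0.5  1.6] t 32.3833 q [-0.28  0.15  1.99  0.    1.   -0.09]
```

View pics/s36.png

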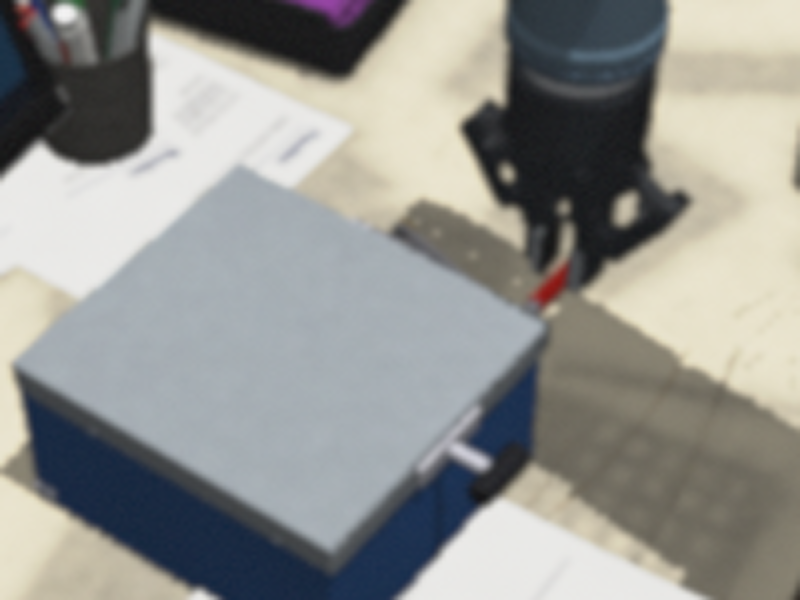

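The load falls (12 → 8 → 4 N) without the knob moving, so the lid rests shut. One more millimetre and then I'll let go.

>>> move_arm --increments '[{"tx": -0.0006, "ty": 0, "tz": 0, "turn": 0}, {"tx": -0.0012, "ty": 0, "tz": 0, "turn": 0}, {"tx": -0.0012, "ty": 0, "tz": 0, "turn": 0}]'

```text
time_s: 32.68
eef_pos: [0.4684, -0.0133, 0.0796]
eef_rot: [0.0, 0.995, -0.097, 0.001]
wrist_force: [0.2, 0.3, -0.3]
opening: 0.191
```

>>> move_arm --increments '[{"tx": -0.0012, "ty": 0, "tz": 0, "turn": 0}, {"tx": -0.0012, "ty": 0, "tz": 0, "turn": 0}, {"tx": -0.0012, "ty": 0, "tz": 0, "turn": 0}, {"tx": -0.0012, "ty": 0, "tz": 0, "turn": 0}]' --gripper 0.5

```text
time_s: 33.02
eef_pos: [0.4665, -0.0128, 0.0793]
eef_rot: [0.0, 0.995, -0.097, 0.0]
wrist_force: [-0.3, -0.2, 0.4]
opening: 0.5
```

>>> move_arm --increments '[{"tx": 0, "ty": 0, "tz": -0.02, "turn": 0}, {"tx": 0, "ty": 0, "tz": -0.05, "turn": 0}, {"tx": 0, "ty": 0.02, "tz": -0.09, "turn": 0}, {"tx": 0, "ty": 0.06, "tz": -0.12, "turn": 0}, {"tx": 0, "ty": 0.1, "tz": -0.15, "turn": 0}, {"tx": -0.02, "ty": 0.14, "tz": -0.15, "turn": 0}, {"tx": -0.04, "ty": 0.18, "tz": -0.15, "turn": 0}, {"tx": -0.06, "ty": 0.21, "tz": -0.15, "turn": 0}, {"tx": -0.06, "ty": 0.24, "tz": -0.15, "turn": 0}, {"tx": -0.06, "ty": 0.24, "tz": -0.15, "turn": 0}, {"tx": -0.06, "ty": 0.24, "tz": -0.15, "turn": 0}]'

```text
time_s: 33.93
eef_pos: [0.3601, -0.2386, 0.2295]
eef_rot: [0.0, 0.995, -0.1, 0.0]
wrist_force: [0.7, 0.2, -0.5]
opening: 0.499
```

```bash
python3 - <<'E'
from h import *
inc([.4674,-.0124,.07],-11.2)
def red(p,roi):
    hsv=cv2.cvtColor(p,cv2.COLOR_RGB2HSV);H,S,V=hsv[...,0],hsv[...,1],hsv[...,2]
    m=((H<6)|(H>174))&(S>170)&(V>90); k=np.zeros_like(m);k[roi[1]:roi[3],roi[0]:roi[2]]=1;return list(comps(m&k,1))[0]
t,td=cam('top','t37.png');s,sd=cam('scene','s37.png')
a=red(t,(300,180,400,310));b=red(s,(300,150,400,290));print(a[1],a[2],b[1],b[2],tri(a[2],b[2]))
for n,d,p in(('top',td,t),('scene',sd,s)):
    d0=np.load(n+'0.npz')['d'];p0=np.load(n+'0.npz')['p'];r=(slice(195,300),slice(240,345)) if n=='top' else (slice(225,345),slice(245,378))
    X=cloud(n,p,d)[r];X0=cloud(n,p0,d0)[r]; m=(X0[...,2]>.115)&(X0[...,2]<.135)&(X0[...,0]<.7)
    print(n,'dz lid mm',1000*np.nanmedian((X-X0)[...,2][m]), 'front half',1000*np.nanmedian((X-X0)[...,2][m&(X0[...,0]<.5)]))
z=s[215:365,235:395];cv2.imwrite('pics/s37z.png',cv2.cvtColor(cv2.resize(z,(640,600),interpolation=2),cv2.COLOR_RGB2BGR))
E
```

```text
pos [ 0.3601 -0.2386  0.2295] hdg -11.47 inc mm [  60.1 -243.1  159.4] turn -0.2713144361098898 F [ 0.7  0.2 -0.5] t 33.9333 q [-0.86 -0.15  1.95  0.    1.35 -0.66]
[341 282  23   9  83] [352.19277108 285.75903614] [375 245  14  16  64] [381.40625  251.890625] (array([ 0.46591325, -0.00745427,  0.08986505]), np.float64(0.00040012939098703576))
top dz lid mm -0.018671773886480558 front half -0.09847858627742845
scene dz lid mm -0.04489614907632333 front half -0.055068836670391086
```

View pics/s37.png

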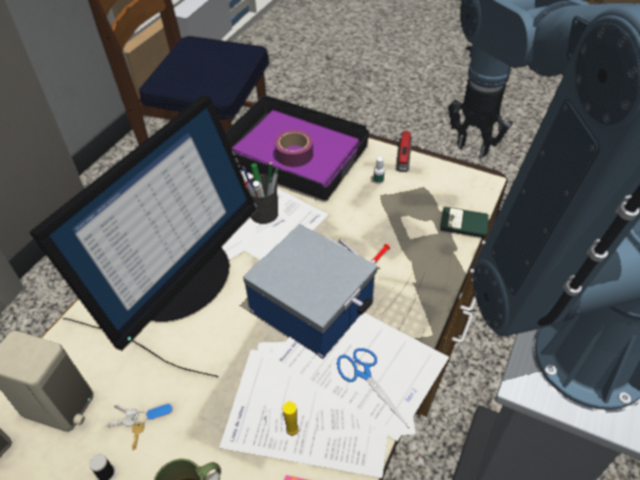

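View pics/t37.png

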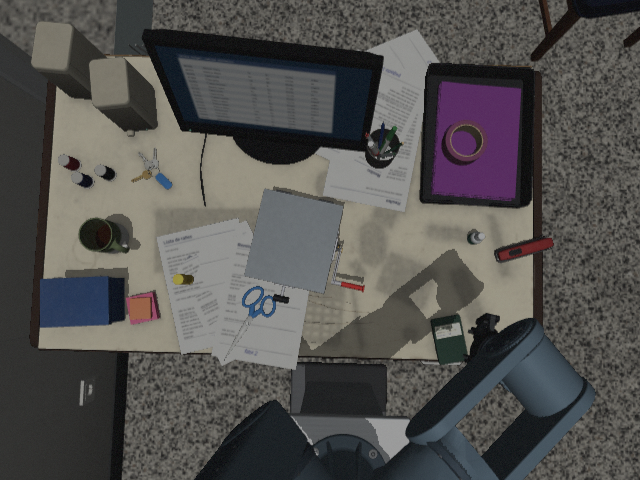

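The lid is back within 0.1 mm of its shut height. The knob is at its first position, and the bottle (378,170) and glue stick (290,417) haven't moved. The robot touches nothing, so I'm handing in.

```bash
python3 -c "
from h import *
print(workorder.hand_in(), get_obs()['time_s'])"
```

```text
the job is handed in; nothing more can be done
the job is handed in; nothing more can be done
```

The job is done and handed in: the stamp is in the box, the lid was lowered gently shut, and it took about 34 s of the 72 s allowed. `hand_in` gives no verdict.

- **Opening:** I lifted the lid by its front pull. The stay came straight at about 1.375 rad, with roughly 2.5 N of added resistance. I then eased it down until the knee was past straight, and the lid stood by itself at about 1.33 rad, locked.
- **Stamp:** I set it upright on the box floor, where I felt it touch. It was still standing inside when I last saw it, just before the lid closed.
- **Closing:** I caged the red handle with the fingers fore and aft, took it up and forward over dead centre with about 1 N, and followed its circle down. The fingers carried up to about 16 N near the end. I then eased that load to zero with the lid resting shut before letting go.

**Last checks:**
- The lid is within 0.1 mm of its original shut height in both views.
- The handle is within about 3 mm of where it started, which is about the camera accuracy.
- The bottle and glue stick look untouched.
- The wrist force reads about zero, with the gripper clear of everything.

**Failed or disagreed:**
- One move was refused before it ran because I had left out the turn values; it changed nothing.
- My camera heights for the handle read about 5 mm too high compared with the text, and I allowed for that.
- The foot's give cannot be seen directly, so I judged the strain on the stay only from the felt force.

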